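Re-clock a copper header in the pipe vice, kit its fittings and scan it in

TASK

Get the copper header in the pipe vice ready for brazing: back off the red screw handle just enough to free the pipe (about a fifth of a turn, never more than half a turn), turn the pipe so its branch stands upright, and screw the handle down tight again as it was. Lay every copper or brass fitting that is on the bench in the blue tray. Last of all, with the branch upright and clamped and the tray loaded, lift the yellow scanner, aim its red window squarely at the label on the branch from about 10 cm and hold it still there for two seconds, then stand it back upright on its black pad; leave everything else on the bench where it is.

Things in the scene. Friction and masses are not known exactly. Their poses are not given: they have to be found in the camera images.
- vice: blue yoke pipe vice, fixed to the bench, 130 x 100 x 155 mm; origin at the centre of its underside, z up. The header pipe runs through it along its y axis, the pipe axis 90 mm above the bench; the red screw handle is on its top, on the vertical line through the origin. It stands rotated by 0.05 to 0.4 rad about the vertical
- vice_screw (a joint): turn of the vice's vertical screw in rad: about 0 when tight, grows anticlockwise seen from above as it is backed off (the jaw rises 1.5 mm per rad); the jaw bears on the pipe below about 0.5 and the pipe counts as free above 0.7; hard stop at -0.1. Turning takes about 0.3 N m, up to 0.6 when tight; it stays where it is left. Tight again means below 0.12
- screw_handle (a point): centre of the red bar handle on the vice screw; the bar is 80 mm long along this frame's x axis (turns with the screw), 13 mm wide (y) and 24 mm high, centre 182 mm above the bench; the vice's crossbar top is 27 mm below this point
- header (a joint): rotation of the header pipe about the vice's y axis in rad: 0 = branch upright, positive = branch leans towards the vice's +x (away from the robot). When the screw is backed off it turns stiffly (about 0.3 N m) and stays where it is left; clamped, it resists with some 1.5 N m. Upright means within 0.09
- branch_grip (a point): point to hold the branch: on the centre line of the 28 mm diameter copper branch, 125 mm from the pipe axis and 25 mm below the branch's end; the branch springs from the pipe at 130 mm along the vice's -y from the vice's origin. Frame turns with the pipe: z along the branch towards its free end, y along the pipe
- label (a point): centre of the face of the white 50 x 50 mm bar-code label plate on the branch, 65 mm from the pipe axis; the label faces along this frame's -y (away from the vice); frame turns with the pipe
- tray: blue open tray, fixed, 170 (x) x 350 (y) x 35 mm high, walls 5 mm, floor 5 mm; origin at the centre of its underside
- elbow: copper elbow fitting lying flat (may be absent): 28 mm tube with 34 mm collars; long leg along its x from -50 to +59 mm, short leg along +y at x = 45 mm, 52 mm long; origin under the long leg where it is best gripped across y; tube axis 17 mm above its underside; 0.18 kg
- tee: copper tee fitting lying flat (may be absent): 28 mm tube with 34 mm collars; run along its x from -40 to +80 mm, branch along +y at x = 45 mm, 45 mm long; origin under the run where it is best gripped across y; tube axis 17 mm above its underside; 0.2 kg
- union: union fitting (may be absent), a brass 36 x 36 x 34 mm nut in the middle of a 110 mm copper tube along its x; origin under the centre of the nut; grip the nut across y; 0.25 kg
- valve: brass ball valve (may be absent), body 40 x 36 x 34 mm, 100 mm long along its x, with a thin red lever on top from x = -13 to +77 mm, its top 49 mm above the underside; origin under the body's centre; grip the body across y, astride the lever; 0.3 kg
- pad: thin black rubber pad 100 x 100 x 4 mm, fixed: where the scanner stands; origin at the centre of its underside
- scanner: yellow and black bar-code scanner standing upright on a round 84 mm foot, 121 mm high, 0.35 kg; origin at the centre of its underside, z up, looks along its +x; its yellow head is 110 (x) x 44 (y) x 42 mm
- scanner_grip (a point): middle of the scanner's yellow head, 100 mm above the foot's underside, above the foot's centre: grip the 44 mm wide head here across its y
- window (a point): the scanner's red window, on the front of the head 63 mm ahead (+x) of scanner_grip at the same height; the beam goes along this frame's +x
- tape: bystander: roll of pale tape lying flat, 100 mm across, 24 mm high
- screwdriver: bystander: screwdriver with a red handle
- wrench: bystander: steel wrench
- carton: bystander: cardboard box 90 x 100 x 50 mm
- sprayer: bystander: green can 60 mm across, 170 mm high
- mug: bystander: white mug
Not all that is in view belongs to the job. What is shaped like the union but pink is not meant. What is shaped like the vice but turquoise is not meant.

How it is judged (in metres and radians):
On the way, in this order (a step that is already met when the one before it is completed fails the run):
1. the vice screw is backed off so that the pipe is free (value of joint vice_screw above 0.7 rad), for 0.1 s.
2. the branch is turned upright while the screw is slack (value of joint vice_screw above 0.65 rad and value of joint header between -0.09 and 0.09 rad), for 0.2 s.
3. the screw is tight again with the branch upright (value of joint vice_screw below 0.12 rad and value of joint header between -0.09 and 0.09 rad), for 0.2 s.
4. with every fitting in the tray and the header clamped upright, the scanner is aimed (window 50 to 200 mm off, label centre within 25 mm of the beam, square within 0.35 rad) and still for 1 s (all of step 3 and x of label in the frame of window between 0.05 and 0.2 m and y of label in the frame of window between -0.025 and 0.025 m and z of label in the frame of window between -0.025 and 0.025 m and y of window in the frame of label below -0.04 m and angle between the x axis of window and the y axis of label, either way round below 0.35 rad and linear speed of scanner below 0.03 m/s and angular speed of scanner below 0.25 rad/s and x of elbow in the frame of tray between -0.08 and 0.08 m and y of elbow in the frame of tray between -0.17 and 0.17 m and height (world z) of each of elbow, tee, union, valve below 0.035 m and x of tee in the frame of tray between -0.08 and 0.08 m and y of tee in the frame of tray between -0.17 and 0.17 m and x of union in the frame of tray between -0.08 and 0.08 m and y of union in the frame of tray between -0.17 and 0.17 m and x of valve in the frame of tray between -0.08 and 0.08 m and y of valve in the frame of tray between -0.17 and 0.17 m), for 1 s.
At the end, for the whole second after the job is handed in: screw tight (below 0.12 rad), branch upright within 0.09 rad, every fitting present inside the tray walls with its underside below 35 mm, scanner upright on its pad, centred within 35 mm, all at rest (all of step 3 and x of elbow in the frame of tray between -0.08 and 0.08 m and y of elbow in the frame of tray between -0.17 and 0.17 m and height (world z) of each of elbow, tee, union, valve below 0.035 m and x of tee in the frame of tray between -0.08 and 0.08 m and y of tee in the frame of tray between -0.17 and 0.17 m and x of union in the frame of tray between -0.08 and 0.08 m and y of union in the frame of tray between -0.17 and 0.17 m and x of valve in the frame of tray between -0.08 and 0.08 m and y of valve in the frame of tray between -0.17 and 0.17 m and linear speed of each of elbow, tee, union, valve, scanner below 0.03 m/s and horizontal distance between scanner and pad below 0.035 m and angle between scanner's own z axis and vertical below 0.1 rad and height (world z) of scanner between -0.002 and 0.012 m); the robot touches nothing.
It fails at once if the screw is backed off more than half a turn (value of joint vice_screw above 3.3 rad).
It fails at once if a bystander (tape, screwdriver, wrench, carton, can or mug) is pushed more than 5 cm from its place (distance of any of tape, screwdriver, wrench, carton, sprayer, mug from where it was at the start of the episode above 0.05 m).
Of elbow, tee, union, valve only 1 to 3 are there at a start; the rules pass over those that are not, and their reading is None.
At some moment in a run one of elbow, tee, union, valve may be knocked a few centimetres aside while the robot is not near it.
It also fails if it takes over 210 s, if anything falls off the work surface, if the arm or the gripper's body presses on something with over 40 N, if the wrist force passes 120 N, or if a joint passes its speed limit or range.

ROBOT

A 6-joint arm with a two-finger parallel gripper is mounted at the origin on the work surface. World frame = base frame: x ahead of the robot, y to its left, z up, the work surface at z = 0. Lengths are in mm, angles in rad, forces in N, time in s.
With the tool pointing down it reaches from about 300 to 775 mm from the base axis. Payload 14.6 kg.
Tool frame: the origin (TCP) lies on the front face of the gripper's body, between the roots of the fingers; the fingertips stand 97 mm ahead of it and the grasp point (between the pads) lies 78 mm ahead of it; z points along the fingers, y is the direction in which the jaws open and shut (so a half turn about z gives the same grasp; the last joint's range is limited). The gripper opens to 94 mm and grips with 3 to 60 N. Pads are 16 mm wide; open, the fingers measure 119 mm over their backs; the gripper's body (75 mm by 177 mm) begins 78 mm behind the grasp point.
Start: joints at [1.101, 0.3, 1.521, -0, 1.321, -0.067], TCP at [215.594, 505.973, 302.646] pointing down, gripper open.
Joint ranges: [-3.03, 3.03], [-0.79, 2.21], [0.23, 2.52], [-1.04, 4.18], [0, 3.07], [-2.55, 2.55]. Speed limits (rad/s): [2.22, 2.22, 2.57, 3.14, 3.14, 3.14].

INTERFACE

Orientations are given as [roll, pitch, yaw] about the fixed x, y, z axes, in that order (R = Rz(yaw) Ry(pitch) Rx(roll)).
In Python, from cell import manip, eyes, finder gives the robot as it stands.
- The arm moves only by the tool drive_tool, never from a script. Its argument "rows" is a list of rows, each an object with "offset": the shift along the tool's x, y, z in mm, a list of three; "spin": the turn about the tool's z in degrees; "jaw": the finger opening in mm, from 0 to 94. In form: [{"offset": [dx, dy, dz], "spin": spin, "jaw": jaw}, ...]. A call has 1 to 20 rows; each row shifts and turns the commanded pose from where the row before left it, along the tool's axes as they then stand; what a row does not reach is not made up. A row lasts 1/10 s, in which the tool goes at most 50 mm and 8.59 degrees, less where a joint would pass 70% of its speed; a pose out of reach is approached as far as the arm can. A call is refused whole if a number of a shift passes 50 or a number of a turn 8.59, either way. A call with a gripper value outside its range is refused whole. The fingers move at their own pace and stop on an object; "force" is the grip in N (left out, the last holds). Time passes only in rows, so rows that do not move let the fingers close. It gives the time, the measured TCP pose, the force and the opening at its end, in the units of the state.
- manip.read_state(): the state, without advancing time (a new reading comes with each control period).
- eyes.camera(name): name is "side" or "top" or "wrist"; returns a dict with "color" (420x560x3 uint8, blue, green, red), "depth" (420x560 float32, mm along the optical axis (not along the pixel's ray), 0 where there is no reading), "vfov" (degrees; the focal length in pixels is half the picture's height over the tangent of half this angle, whatever the lens; pixels are square), "cx", "cy" (the principal point, pixels), "rvec" (rotation vector, rad) and "tvec" (3), from world to camera coordinates, as OpenCV has them. Camera axes: x right, y down, z forward; pixel columns grow to the right and rows downward; lengths in mm; the calibration is good to about 2 mm. A picture is of the moment at which its call begins.
- manip.sign_off(): hands the job in, once; it reports no verdict.
Trained networks look in the newest picture that a camera, given by its name, has taken for a name from the list of things; names that differ only in an ending like _2 or _b are one class to them, and where a whole thing is asked for, a point or a joint stands for the part that bears it (a point fixed in the world has none). Each returns a list of dicts, best first, with "p" (0 to 1); they miss things now and then, are a little off and sometimes report something else, mostly with a low value. They report only what shows in the picture. A call takes as long as a camera call. They do not tell look-alikes from the thing itself.
- finder.find_in(camera, target): "uv" ([column, row] in pixels, amid what is visible of it).
The state is a dict: "clock": time; "joints": joint angles; "qd": joint speeds; "effort": joint torques, N m; "eef_pos": TCP position; "eef_rot": TCP orientation; "wrist_force": force on the tool from outside, world axes, zero at the start; "moment": the same for the moment, N m; "finger_gap": finger opening in mm.
Only numpy, scipy, OpenCV 4.12 (cv2) and the standard library are available. Lean on these libraries where they do the work, as an engineer would, in place of code of your own. Each camera call takes 0.05 s, during which the arm holds its last target. There are 200 camera calls.

## Working session

There is one attempt and no reset: what is moved stays moved. The work goes in short steps, Python scripts to look and compute and a tool call to move; the robot and the scene stay as the last step left them, time stands still between calls to the robot, and variables do not carry over. Pictures are saved under pics/ and viewed, about 12 in all and at most 16, crops included, and the job is handed in when it is done.

Besides the shell and the picture viewer there is one more tool, called after ">>>" by a JSON object that holds its "op" and its "data", one argument or row to a line. drive_tool: Moves the arm, as the interface text tells. Its arguments: {"type":"object","properties":{"rows":{"type":"array","items":{"type":"object","properties":{"offset":{"type":"array","items":{"type":"number"}},"spin":{"type":"number"},"jaw":{"type":"number"}}}},"force":{"type":"number"}},"required":["rows"]}

```bash
ls; mkdir -p pics; cat > h.py <<'E'
import numpy as np, cv2, sys
from cell import manip, eyes, finder
def cam(n):
    c=eyes.camera(n); c['f']=210/np.tan(np.radians(c['vfov'])/2); c['R']=cv2.Rodrigues(np.array(c['rvec'],float))[0]; c['t']=np.array(c['tvec'],float).ravel(); return c
def cloud(c):
    d=c['depth'].astype(float); v,u=np.mgrid[0:d.shape[0],0:d.shape[1]]
    p=np.stack([(u-c['cx'])/c['f']*d,(v-c['cy'])/c['f']*d,d],-1)
    w=(p-c['t'])@c['R']; w[d<=0]=np.nan; return w
def proj(c,P):
    q=np.atleast_2d(P)@c['R'].T+c['t']; return np.c_[q[:,0]/q[:,2]*c['f']+c['cx'],q[:,1]/q[:,2]*c['f']+c['cy']]
def at(w,uv,r=2):
    u,v=map(int,np.round(uv)); return np.nanmedian(w[max(v-r,0):v+r+1,max(u-r,0):u+r+1].reshape(-1,3),0)
E
cat > a.py <<'E'
from h import *
np.set_printoptions(precision=1,suppress=True)
s=manip.read_state(); print(s)
ims=[]
for n in ['top','side']:
    c=cam(n); w=cloud(c); cv2.imwrite(f'pics/{n}1.png',c['color']); np.savez(f'{n}1.npz',w=w,color=c['color'],f=c['f'],cx=c['cx'],cy=c['cy'],R=c['R'],t=c['t'])
    print(n,'campos',-c['R'].T@c['t'],c['vfov'])
    for t in 'vice screw_handle branch_grip label tray elbow tee union valve pad scanner scanner_grip window tape screwdriver wrench carton sprayer mug'.split():
        for k in finder.find_in(n,t)[:3]:
            if k['p']>.2: print(t,round(k['p'],2),np.round(k['uv']),at(w,k['uv']))
E
python3 a.py
```

```text
pics
{'clock': 0.0, 'joints': array([ 1.1,  0.3,  1.5, -0. ,  1.3, -0.1]), 'qd': array([ 0.,  0., -0.,  0., -0., -0.]), 'effort': array([  0. , -53.2, -35.3,   0.1,   0. ,  -0. ]), 'eef_pos': array([215.5, 505.8, 302.1]), 'eef_rot': array([-3.1, -0. ,  2.7]), 'wrist_force': array([ 0.5, -0.3, -0.1]), 'moment': array([ 0., -0., -0.]), 'finger_gap': 93.90837743467874}
top campos [ 309.2   18.3 1456.5] 48.2789896222906
vice 0.92 [216. 194.] [552.4 217.9  25.5]
vice 0.77 [140. 298.] [235.5 409.8 113.7]
vice 0.49 [169. 137.] [689.7 338.2 169.6]
screw_handle 0.7 [120. 305.] [218.2 438.2 192.8]
screw_handle 0.64 [202. 202.] [501.1 232.1 194.6]
branch_grip 0.95 [154. 288.] [264.  374.2 103.9]
branch_grip 0.74 [229. 188.] [576.6 175.7   3.4]
label 0.74 [229. 187.] [579.8 181.3   2.3]
label 0.57 [156. 290.] [258.4 368.4 103.5]
tray 0.93 [314. 234.] [436.1 -88.    4.7]
union 0.81 [411. 244.] [ 409.1 -379.8   34.1]
valve 0.85 [324. 169.] [ 633.2 -113.7   45.3]
valve 0.43 [453. 238.] [ 430.6 -511.7   24.3]
pad 0.73 [163. 184.] [584.5 389.1   7.3]
scanner 0.76 [144. 192.] [538.  413.3 122.5]
scann
[... 1089 characters left out ...]
1. 212.] [ 634.6 -110.9   36.3]
pad 0.59 [236. 369.] [580.6 471.4   2.6]
scanner 0.63 [248. 342.] [547.7 455.  110.5]
scanner_grip 0.96 [245. 343.] [555.9 453.5 100.4]
window 0.79 [252. 343.] [536.9 458.2 113.1]
tape 0.85 [319. 162.] [ 411.  -471.    18.7]
tape 0.59 [272. 265.] [513.3 247.9 174.4]
tape 0.23 [252. 340.] [536.9 454.3 121.4]
screwdriver 0.71 [235. 371.] [582.6 477.4   2.2]
screwdriver 0.69 [192. 235.] [819.9   8.6  19.3]
wrench 0.71 [299. 356.] [418.3 414.6   4. ]
carton 0.57 [234. 186.] [ 719.4 -237.2   48.9]
sprayer 0.83 [200. 309.] [688.3 380.3 121.1]
mug 0.76 [278. 393.] [462.6 524.6   3.3]
mug 0.65 [232. 368.] [591.9 469.5   2.5]
mug 0.56 [250. 213.] [ 637.7 -107.7   33.5]
```

View pics/top1.png

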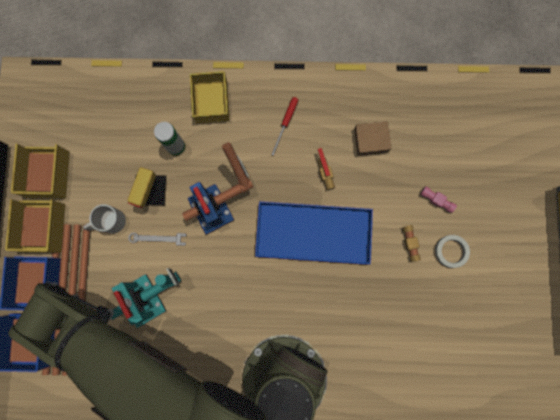

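View pics/side1.png

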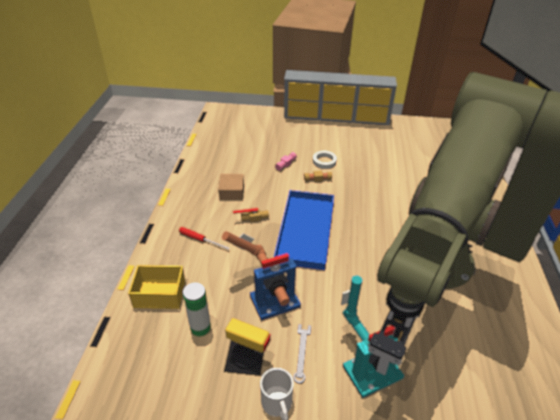

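```bash
cat > b.py <<'E'
from h import *
np.set_printoptions(precision=1,suppress=True)
def load(n):
    z=np.load(n+'1.npz'); return z['w'],cv2.cvtColor(z['color'],cv2.COLOR_BGR2HSV).astype(int)
W,H=zip(*[load(n) for n in ('top','side')])
def pts(hue,smin,vmin,lo,hi,which=(0,1)):
    out=[]
    for i in which:
        w,h=W[i],H[i]; m=((h[...,0]>=hue[0])&(h[...,0]<=hue[1]) if hue[0]<=hue[1] else (h[...,0]>=hue[0])|(h[...,0]<=hue[1]))
        m&=(h[...,1]>=smin)&(h[...,2]>=vmin)&np.all((w>lo)&(w<hi),-1); out.append(w[m])
    return out
def rep(name,ps):
    for p,n in zip(ps,('top','side')):
        if len(p)<8: print(name,n,len(p)); continue
        r=cv2.minAreaRect(p[:,:2].astype(np.float32)); l,v=np.linalg.eigh(np.cov(p[:,:2].T)); a=np.degrees(np.arctan2(v[1,1],v[0,1]))
        print(name,n,len(p),'mean',p.mean(0),'rect',np.array(r[0]),np.array(r[1]),r[2],'pca',a,'z',np.percentile(p[:,2],[5,50,95]))
rep('handle',pts((172,8),140,60,[430,150,165],[580,310,210]))
rep('copper',pts((3,16),80,40,[430,50,20],[760,330,175]))
rep('pipe',pts((3,16),80,40,[430,215,60],[760,330,125]))
rep('scan',pts((20,35),120,90,[450,330,70],[650,500,140]))
rep('pad',pts((0,180),0,0,[450,330,1],[650,500,8]))
rep('tray',pts((100,125),120,40,[250,-280,-5],[600,120,45]))
rep('valve',pts((0,180),60,40,[540,-190,8],[720,-50,60]))
rep('union',pts((0,180),60,40,[340,-450,8],[490,-320,60]))
rep('vicebase',pts((100,125),120,30,[400,120,2],[650,330,175]))
print('branch at 0: cloud of copper top y<..')
p=np.vstack(pts((3,16),80,40,[500,50,20],[760,230,200])); 
for q in p[np.argsort(p[:,0])][::max(1,len(p)//25)]: print(q)
E
python3 b.py
python3 -c "
import cv2
a=cv2.imread('pics/top1.png')[120:260,120:450];cv2.imwrite('pics/crop1.png',cv2.resize(a,None,fx=2.4,fy=2.4,interpolation=2))"
```

```text
handle top 126 mean [506.1 234.8 193.9] rect [507.1 235.6] [79.7 12.4] 28.5731258392334 pca -151.22036963166025 z [189.4 194.1 198.3]
handle side 184 mean [507.9 242.6 187.9] rect [507.9 240.7] [76.5 16.8] 29.092737197875977 pca -151.7940413474554 z [177.7 189.8 194.2]
copper top 751 mean [549.5 176.4 114.6] rect [546.3 216.9] [ 87.4 221.5] 29.984935760498047 pca 126.4052774567017 z [ 94.3 105.  163.4]
copper side 578 mean [551.5 197.4 115.2] rect [551.7 218.6] [139.2 224.9] 22.983205795288086 pca 128.69143570314293 z [ 87.3 104.  166.3]
pipe top 146 mean [480.5 280.4 102.1] rect [481.7 280.4] [29.3 47. ] 29.984935760498047 pca 119.42963942569861 z [ 93.4 102.4 108.6]
pipe side 200 mean [484.6 284.6  97. ] rect [512.7 283. ] [97.8 62.9] 6.175721645355225 pca 127.69591022419476 z [ 82.8  98.6 106.1]
scan top 537 mean [555.7 425.2 124.9] rect [556.6 426.7] [ 46.6 106.5] 71.82269287109375 pca 163.57139660950693 z [120.1 124.9 129.5]
scan side 841 mean [555.9 437.9 118.1] rect [555.8 431. ] [ 46.6 107.5] 72.6144790649414 pca 161.96333909183764 z [ 95.8 121.9 126.1]
pad top 1009 mean [541
[... 1189 characters left out ...]
]
vicebase side 1162 mean [509.8 260.1  76.1] rect [505.5 244.1] [124.4  96.5] 28.00527572631836 pca -154.94213654129112 z [ 14.8  60.4 154.3]
branch at 0: cloud of copper top y<..
[508.4 205.1 112.3]
[525.  213.6 118.1]
[533.5 161.6  90.3]
[540.6 178.5  99.8]
[546.9 152.8 100.2]
[551.9 128.2 108.2]
[556.  119.9 103.3]
[560.3 108.7  97. ]
[563.9 162.1  99.1]
[568.  147.   99.9]
[572.4 105.3 100.3]
[577.1 132.5 118.8]
[582.  139.9 121.5]
[587.3 144.9 121.7]
[593.  135.8 138.1]
[598.  149.7 138.1]
[604.  146.3 153.4]
[609.8 147.4 155.5]
[615.3 140.8 155.2]
[620.8 168.2 158.3]
[626.  170.5 164.2]
[631.4 162.9 193.1]
[637.  160.3 193.6]
[642.5 167.1 195.5]
[652.6 180.4 179.1]
[668.1 172.6 189.7]
```

View pics/crop1.png

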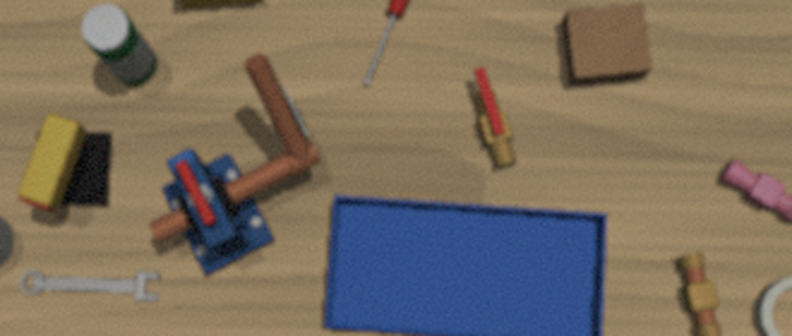

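```bash
cat >> h.py <<'E'
from scipy.spatial.transform import Rotation as Ro
def plan(xyz,psi=None):
    "tool-frame offset from present TCP, then spin (deg) to yaw psi"
    s=manip.read_state(); R=Ro.from_euler('xyz',s['eef_rot']).as_matrix(); p=np.array(s['eef_pos'])
    a=np.degrees(np.arctan2(R[1,0],R[0,0])); o=R.T@(np.array(xyz,float)-p)
    print('at',np.round(p,1),'yaw %.1f j6 %.2f'%(a,s['joints'][5]),'offset',np.round(o,1),'spin',None if psi is None else np.round(-((psi-a+180)%360-180),1),'gap %.1f'%s['finger_gap'])
E
cat > c.py <<'E'
exec(open('b.py').read().split("rep('handle'")[0])
y=np.radians(29); ex=np.array([np.cos(y),np.sin(y),0]); ey=np.array([-np.sin(y),np.cos(y),0]); O=np.array([507,238,0])
for n,p in zip(('top','side'),pts((0,18),70,30,[480,50,100],[760,260,260])):
    q=p-O; a,b,z=q@ex,q@ey,p[:,2]-90
    m=(b<-105)&(b>-155)&(np.hypot(a,z)>50); 
    r=np.hypot(a,z)[m]; print(n,m.sum(),'b',np.percentile(b[m],[5,50,95]),'r',np.percentile(r,[5,50,95]),'th',np.percentile(np.degrees(np.arctan2(a,z))[m],[5,25,50,75,95]))
w,h=W[0],H[0]
for n in (0,1):
    w,h=W[n],H[n]; m=(h[...,2]<45)&np.all((w>[450,330,-2])&(w<[650,510,12]),-1); p=w[m]; print('black',m.sum(),cv2.minAreaRect(p[:,:2].astype(np.float32)))
plan([507,238,330],29); plan([215,506,400])
E
python3 c.py
```

```text
top 330 b [-143.6 -131.1 -119.7] r [ 55.  109.5 150.4] th [29.1 34.2 36.6 38.7 43.2]
side 311 b [-141.5 -120.6 -114.9] r [ 55.6 106.7 150.3] th [34.2 37.9 41.3 45.1 50.7]
black 131 ((563.65771484375, 412.4540100097656), (56.88090896606445, 95.91558074951172), 87.72887420654297)
black 301 ((562.4586791992188, 436.91015625), (85.69584655761719, 90.41673278808594), 88.53691101074219)
at [215.6 506.  302.7] yaw 156.9 j6 -0.07 offset [-373.1 -132.3  -27.3] spin 127.9 gap 93.9
at [215.6 506.  302.7] yaw 156.9 j6 -0.07 offset [  0.6  -0.2 -97.3] spin None gap 93.9
```

>>> {"op": "drive_tool", "data": {
  "rows": [
    {"offset":[0,0,-35],"spin":0,"jaw":94},
    {"offset":[0,0,-35],"spin":0,"jaw":94},
    {"offset":[-31,-11,-20],"spin":0,"jaw":94},
    {"offset":[-31,-11,0],"spin":0,"jaw":94},
    {"offset":[-31,-11,0],"spin":0,"jaw":94},
    {"offset":[-31,-11,0],"spin":0,"jaw":94},
    {"offset":[-31,-11,0],"spin":0,"jaw":94},
    {"offset":[-31,-11,0],"spin":0,"jaw":94},
    {"offset":[-31,-11,0],"spin":0,"jaw":94},
    {"offset":[-31,-11,0],"spin":0,"jaw":94},
    {"offset":[-31,-11,0],"spin":0,"jaw":94},
    {"offset":[-31,-11,0],"spin":0,"jaw":94},
    {"offset":[-31,-11,0],"spin":0,"jaw":94},
    {"offset":[-31,-11,0],"spin":0,"jaw":94}
  ]
}}

```text
clock: 3.4
eef_pos: [507.0, 237.6, 392.7]
eef_rot: [3.142, 0.0, 2.739]
wrist_force: [-0.3, -0.5, -0.2]
finger_gap: 93.8
```

>>> {"op": "drive_tool", "data": {
  "rows": [
    {"offset":[0,0,0],"spin":8.5,"jaw":94},
    {"offset":[0,0,0],"spin":8.5,"jaw":94},
    {"offset":[0,0,0],"spin":8.5,"jaw":94},
    {"offset":[0,0,0],"spin":8.5,"jaw":94},
    {"offset":[0,0,0],"spin":8.5,"jaw":94},
    {"offset":[0,0,0],"spin":8.5,"jaw":94},
    {"offset":[0,0,0],"spin":8.5,"jaw":94},
    {"offset":[0,0,0],"spin":8.5,"jaw":94},
    {"offset":[0,0,0],"spin":8.5,"jaw":94},
    {"offset":[0,0,0],"spin":8.5,"jaw":94},
    {"offset":[0,0,0],"spin":8.5,"jaw":94},
    {"offset":[0,0,0],"spin":8.5,"jaw":94},
    {"offset":[0,0,0],"spin":8.5,"jaw":94},
    {"offset":[0,0,0],"spin":8.5,"jaw":94},
    {"offset":[0,0,0],"spin":8.5,"jaw":94},
    {"offset":[0,0,0],"spin":0,"jaw":94}
  ]
}}

```text
clock: 5.0
eef_pos: [506.1, 238.7, 392.6]
eef_rot: [-3.142, 0.0, 0.511]
wrist_force: [0.4, -0.3, -0.7]
finger_gap: 93.9
```

```bash
cat > d.py <<'E'
from h import *
np.set_printoptions(precision=1,suppress=True)
def look(n,tag):
    c=cam(n); w=cloud(c); cv2.imwrite(f'pics/{tag}.png',c['color']); return c,w,cv2.cvtColor(c['color'],cv2.COLOR_BGR2HSV).astype(int)
def sel(w,h,hue,smin,vmin,lo,hi):
    m=((h[...,0]>=hue[0])&(h[...,0]<=hue[1]) if hue[0]<=hue[1] else (h[...,0]>=hue[0])|(h[...,0]<=hue[1]))
    return w[m&(h[...,1]>=smin)&(h[...,2]>=vmin)&np.all((w>lo)&(w<hi),-1)]
def rect(name,p):
    r=cv2.minAreaRect(p[:,:2].astype(np.float32)); l,v=np.linalg.eigh(np.cov(p[:,:2].T))
    print(name,len(p),'mean',p.mean(0),'rect',np.array(r[0]),np.array(r[1]),'%.1f'%r[2],'pca %.1f'%np.degrees(np.arctan(v[1,1]/v[0,1])),'z',np.percentile(p[:,2],[5,50,95]))
def header(w,h,O=(507,238,0),yaw=29):
    y=np.radians(yaw); ex=np.array([np.cos(y),np.sin(y),0]); ey=np.array([-np.sin(y),np.cos(y),0])
    p=sel(w,h,(0,18),70,30,[400,0,60],[800,330,260]); q=p-np.array(O)
    a,b,z=q@ex,q@ey,p[:,2]-90; r=np.hypot(a,z)
    pp=p[(r<25)&(abs(b)>40)]
    if len(pp)>20: rect('pipe',pp)
    m=(b<-100)&(b>-160)&(r>60)
    if m.sum()>20:
        from scipy.optimize import least_squares
        d=np.c_[a,b,z][m]
        # cylinder r=14, axis through (0,b0,0) direction (sin t,0,cos t)
        f=lambda k: np.hypot(d[:,0]*np.cos(k[0])-d[:,2]*np.sin(k[0])-0, d[:,1]-k[1])-14
        best=min((least_squares(f,[t,-130],loss='soft_l1',f_scale=2) for t in np.linspace(-.3,1.2,8)),key=lambda s:s.cost)
        print('header theta %.3f b0 %.1f'%tuple(best.x),m.sum(),'rms %.1f'%np.sqrt(np.mean(best.fun**2)),'rmax',np.percentile(r[m],98))
E
cat > e.py <<'E'
from d import *
c,w,h=look('wrist','w1'); print(at(w,(280,210)))
rect('handle',sel(w,h,(172,8),140,60,[430,150,170],[580,310,215])); header(w,h)
b=sel(w,h,(100,125),110,30,[400,120,140],[650,330,170]); rect('crossbar',b)
c,w,h=look('side','s2'); header(w,h)
plan([507,238,262],29)
E
python3 e.py
```

```text
[506.1 233.6 193.4]
handle 1316 mean [509.3 238.4 193.3] rect [507.4 237.1] [79.3 12. ] 29.1 pca 28.9 z [191.7 193.4 194.7]
pipe 2983 mean [532.7 193.8 101.3] rect [528.  207.6] [ 36.9 222.5] 27.6 pca -62.0 z [ 93.1 102.1 107.4]
header theta 0.752 b0 -130.7 3559 rms 2.7 rmax 150.14431904752178
crossbar 2329 mean [520.4 245.  154.3] rect [507.7 237.8] [116.2  34.9] 28.7 pca 29.2 z [152.5 154.5 155.8]
pipe 275 mean [522.1 217.4  98.8] rect [524.5 207.8] [ 36. 226.] 30.6 pca -60.8 z [ 86.8  99.8 108.8]
header theta 0.769 b0 -130.5 284 rms 3.5 rmax 151.65906690481543
at [506.1 238.7 392.7] yaw 29.7 j6 1.43 offset [  0.5   1.1 130.7] spin 0.7 gap 93.5
```

View pics/w1.png

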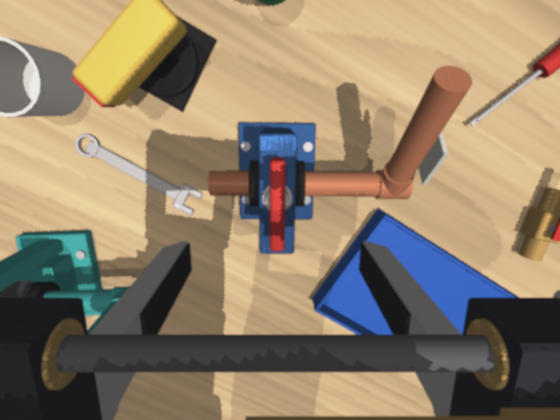

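>>> {"op": "drive_tool", "data": {
  "rows": [
    {"offset":[1.5,1,20],"spin":0.7,"jaw":94},
    {"offset":[0,0,25],"spin":0,"jaw":94},
    {"offset":[0,0,25],"spin":0,"jaw":70},
    {"offset":[0,0,25],"spin":0,"jaw":60},
    {"offset":[0,0,20],"spin":0,"jaw":60},
    {"offset":[0,0,15],"spin":0,"jaw":60},
    {"offset":[0,0,0],"spin":0,"jaw":60}
  ]
}}

```text
clock: 5.8
eef_pos: [507.4, 238.4, 260.8]
eef_rot: [-3.141, 0.003, 0.505]
wrist_force: [0.5, 0.0, 0.4]
finger_gap: 60.6
```

>>> {"op": "drive_tool", "data": {
  "rows": [
    {"offset":[0,0,0],"spin":0,"jaw":0},
    {"offset":[0,0,0],"spin":0,"jaw":0},
    {"offset":[0,0,0],"spin":0,"jaw":0},
    {"offset":[0,0,0],"spin":0,"jaw":0},
    {"offset":[0,0,0],"spin":0,"jaw":0},
    {"offset":[0,0,0],"spin":0,"jaw":0},
    {"offset":[0,0,0],"spin":0,"jaw":0},
    {"offset":[0,0,0],"spin":0,"jaw":0}
  ],
  "force": 55
}}

```text
clock: 6.6
eef_pos: [508.2, 238.0, 262.9]
eef_rot: [3.14, -0.0, 0.501]
wrist_force: [2.1, -4.7, 0.6]
finger_gap: 19.3
```

>>> {"op": "drive_tool", "data": {
  "rows": [
    {"offset":[0,0,0],"spin":0,"jaw":0},
    {"offset":[0,0,0],"spin":0,"jaw":0},
    {"offset":[0,0,0],"spin":0,"jaw":0},
    {"offset":[0,0,0],"spin":0,"jaw":0}
  ]
}}

```text
clock: 7.0
eef_pos: [508.2, 238.1, 263.0]
eef_rot: [3.14, -0.001, 0.501]
wrist_force: [1.7, -4.1, 1.9]
finger_gap: 19.6
```

>>> {"op": "drive_tool", "data": {
  "rows": [
    {"offset":[0,0,0],"spin":0,"jaw":30},
    {"offset":[0,0,0],"spin":0,"jaw":30},
    {"offset":[0,0,-8],"spin":0,"jaw":30},
    {"offset":[0,0,0],"spin":0,"jaw":0},
    {"offset":[0,0,0],"spin":0,"jaw":0},
    {"offset":[0,0,0],"spin":0,"jaw":0},
    {"offset":[0,0,0],"spin":0,"jaw":0},
    {"offset":[0,0,0],"spin":0,"jaw":0},
    {"offset":[0,0,0],"spin":0,"jaw":0}
  ],
  "force": 60
}}

```text
clock: 7.9
eef_pos: [508.2, 238.0, 270.8]
eef_rot: [3.14, -0.0, 0.501]
wrist_force: [2.2, -4.7, 1.5]
finger_gap: 12.7
```

>>> {"op": "drive_tool", "data": {
  "rows": [
    {"offset":[0,0,0],"spin":-4,"jaw":0},
    {"offset":[0,0,-0.1],"spin":-4,"jaw":0},
    {"offset":[0,0,-0.1],"spin":-4,"jaw":0},
    {"offset":[0,0,-0.1],"spin":-4,"jaw":0},
    {"offset":[0,0,-0.1],"spin":-4,"jaw":0},
    {"offset":[0,0,-0.1],"spin":-4,"jaw":0},
    {"offset":[0,0,-0.1],"spin":-4,"jaw":0},
    {"offset":[0,0,-0.1],"spin":-4,"jaw":0},
    {"offset":[0,0,-0.1],"spin":-4,"jaw":0},
    {"offset":[0,0,-0.1],"spin":-4,"jaw":0},
    {"offset":[0,0,-0.1],"spin":-4,"jaw":0},
    {"offset":[0,0,-0.1],"spin":-4,"jaw":0},
    {"offset":[0,0,-0.1],"spin":-4,"jaw":0},
    {"offset":[0,0,-0.1],"spin":-4,"jaw":0},
    {"offset":[0,0,-0.1],"spin":-4,"jaw":0},
    {"offset":[0,0,-0.1],"spin":-4,"jaw":0},
    {"offset":[0,0,-0.1],"spin":-4,"jaw":0},
    {"offset":[0,0,0],"spin":0,"jaw":0},
    {"offset":[0,0,0],"spin":0,"jaw":0}
  ]
}}

```text
clock: 9.8
eef_pos: [507.2, 238.7, 270.9]
eef_rot: [-3.138, 0.0, 1.686]
wrist_force: [-4.4, 2.8, -14.9]
finger_gap: 12.2
```

```bash
python3 -c "
from h import *
s=manip.read_state();print(s['moment'],s['finger_gap']);plan([507,238,300])"
```

```text
[0.5929497  0.60544579 0.06410971] 12.218233774626384
at [507.2 238.7 270.9] yaw 96.6 j6 0.26 offset [ -0.6  -0.4 -29.1] spin None gap 12.2
```

>>> {"op": "drive_tool", "data": {
  "rows": [
    {"offset":[0,0,0],"spin":0,"jaw":40},
    {"offset":[0,0,0],"spin":0,"jaw":40},
    {"offset":[0,0,0],"spin":0,"jaw":40},
    {"offset":[0,0,-25],"spin":0,"jaw":60},
    {"offset":[0,0,-35],"spin":0,"jaw":60},
    {"offset":[0,0,-40],"spin":0,"jaw":60},
    {"offset":[0,0,-20],"spin":8.5,"jaw":60},
    {"offset":[0,0,0],"spin":8.5,"jaw":60},
    {"offset":[0,0,0],"spin":8.5,"jaw":60},
    {"offset":[0,0,0],"spin":8.5,"jaw":60},
    {"offset":[0,0,0],"spin":8.5,"jaw":60},
    {"offset":[0,0,0],"spin":8.5,"jaw":60},
    {"offset":[0,0,0],"spin":8.5,"jaw":60},
    {"offset":[0,0,0],"spin":8.1,"jaw":60},
    {"offset":[0,0,0],"spin":0,"jaw":60}
  ]
}}

```text
clock: 11.3
eef_pos: [508.0, 238.5, 392.8]
eef_rot: [3.141, -0.001, 0.505]
wrist_force: [-0.0, -0.4, 0.3]
finger_gap: 60.3
```

```bash
cat > e.py <<'E'
from d import *
c,w,h=look('wrist','w2')
rect('handle',sel(w,h,(172,8),140,60,[430,150,170],[580,310,215])); header(w,h,(507.5,237.5,0),29)
y=np.radians(29)
for t in (.76,0):
    P=np.array([507.5,237.5])+130*np.array([np.sin(y),-np.cos(y)])+125*np.sin(t)*np.array([np.cos(y),np.sin(y)]); z=90+125*np.cos(t)
    print(P,z); plan([*P,z+78],29)
E
python3 e.py
```

```text
handle 1627 mean [508.6 239.2 191.5] rect [507.  237.8] [13.3 79. ] 6.8 pca -83.3 z [180.8 193.2 194.6]
pipe 2859 mean [534.  192.  101.3] rect [525.5 206.3] [ 35.6 222.2] 29.3 pca -62.4 z [ 93.2 102.1 107.6]
header theta 0.751 b0 -130.0 3523 rms 2.7 rmax 150.10380834783265
[645.8 165.5] 180.60450134261316
at [507.9 238.5 392.7] yaw 29.3 j6 1.43 offset [ 84.5 131.  134.3] spin 0.3 gap 60.0
[570.5 123.8] 215.0
at [507.9 238.5 392.7] yaw 29.3 j6 1.43 offset [ -1.6 130.6  99.8] spin 0.3 gap 60.0
```

>>> {"op": "drive_tool", "data": {
  "rows": [
    {"offset":[30,45,0],"spin":0,"jaw":60},
    {"offset":[30,45,0],"spin":0,"jaw":60},
    {"offset":[24.5,41,0],"spin":0.3,"jaw":60},
    {"offset":[0,0,0],"spin":0,"jaw":60},
    {"offset":[0,0,35],"spin":0,"jaw":60},
    {"offset":[0,0,35],"spin":0,"jaw":60},
    {"offset":[0,0,35],"spin":0,"jaw":60},
    {"offset":[0,0,28],"spin":0,"jaw":60},
    {"offset":[0,0,0],"spin":0,"jaw":60}
  ]
}}

```text
clock: 12.25
eef_pos: [637.0, 169.1, 255.6]
eef_rot: [-3.14, 0.006, 0.507]
wrist_force: [-0.0, -0.9, -0.9]
finger_gap: 60.2
```

>>> {"op": "drive_tool", "data": {
  "rows": [
    {"offset":[0,0,0],"spin":0,"jaw":15},
    {"offset":[0,0,0],"spin":0,"jaw":15},
    {"offset":[0,0,0],"spin":0,"jaw":15},
    {"offset":[0,0,0],"spin":0,"jaw":15},
    {"offset":[0,0,0],"spin":0,"jaw":15},
    {"offset":[0,0,0],"spin":0,"jaw":15},
    {"offset":[0,0,0],"spin":0,"jaw":15}
  ],
  "force": 20
}}

```text
clock: 12.95
eef_pos: [641.0, 164.2, 261.6]
eef_rot: [3.131, -0.005, 0.5]
wrist_force: [20.9, -29.4, 0.8]
finger_gap: 27.5
```

>>> {"op": "drive_tool", "data": {
  "rows": [
    {"offset":[0,1,0],"spin":0,"jaw":15},
    {"offset":[0,1,0],"spin":0,"jaw":15},
    {"offset":[0,0,0],"spin":0,"jaw":15}
  ]
}}

```text
clock: 13.25
eef_pos: [641.2, 163.9, 261.6]
eef_rot: [3.134, -0.004, 0.501]
wrist_force: [14.0, -19.7, 1.6]
finger_gap: 27.3
```

>>> {"op": "drive_tool", "data": {
  "rows": [
    {"offset":[0,2,0],"spin":0,"jaw":15},
    {"offset":[0,2,0],"spin":0,"jaw":15},
    {"offset":[-4.8,0,-4],"spin":0,"jaw":15},
    {"offset":[-4.8,0,-4],"spin":0,"jaw":15},
    {"offset":[-5.1,0,-3.6],"spin":0,"jaw":15},
    {"offset":[-5.2,0,-3.5],"spin":0,"jaw":15},
    {"offset":[-5.4,0,-3],"spin":0,"jaw":15},
    {"offset":[-5.5,0,-3],"spin":0,"jaw":15},
    {"offset":[-5.7,0,-2.4],"spin":0,"jaw":15},
    {"offset":[-5.8,0,-2.4],"spin":0,"jaw":15},
    {"offset":[0,0,0],"spin":0,"jaw":15}
  ]
}}

```text
clock: 14.35
eef_pos: [603.9, 142.5, 285.9]
eef_rot: [3.14, -0.0, 0.503]
wrist_force: [0.7, -6.1, -1.3]
finger_gap: 27.4
```

```bash
cat > f.py <<'E'
from d import *
y=np.radians(29)
s=manip.read_state(); print(s['wrist_force'],s['finger_gap'])
for n in ('side','top'):
    c,w,h=look(n,'x_'+n); header(w,h,(507.5,237.5,0),29)
for t in (.35,0):
    P=np.array([507.5,237.5])+130*np.array([np.sin(y),-np.cos(y)])+125*np.sin(t)*np.array([np.cos(y),np.sin(y)]); z=90+125*np.cos(t)
    plan([*P,z+78],29)
E
python3 f.py
```

```text
[ 0.7 -6.1 -1.3] 27.404513517906363
pipe 308 mean [524.1 215.2  98.7] rect [524.8 209.7] [ 35.2 222.9] 30.5 pca -60.5 z [ 86.9  99.7 107.4]
header theta 0.385 b0 -129.2 171 rms 5.0 rmax 151.10845616222616
pipe 112 mean [477.3 285.4 100.7] rect [479.  286.7] [28. 33.] 28.8 pca -56.6 z [ 91.3 101.3 107.1]
at [604.1 142.6 285.8] yaw 28.8 j6 1.24 offset [4.4 0.1 0.4] spin -0.2 gap 27.5
at [604.1 142.6 285.8] yaw 28.8 j6 1.24 offset [-38.5   0.3  -7.2] spin -0.2 gap 27.5
```

Turning well; TCP implies θ≈0.32. Continue to upright.

>>> {"op": "drive_tool", "data": {
  "rows": [
    {"offset":[-5.5,0,-1.7],"spin":0,"jaw":15},
    {"offset":[-5.5,0,-1.7],"spin":0,"jaw":15},
    {"offset":[-5.5,0,-1.3],"spin":0,"jaw":15},
    {"offset":[-5.5,0,-1],"spin":0,"jaw":15},
    {"offset":[-5.5,0,-0.7],"spin":0,"jaw":15},
    {"offset":[-5.5,0,-0.5],"spin":0,"jaw":15},
    {"offset":[-5.5,0,-0.3],"spin":0,"jaw":15},
    {"offset":[0,0,0],"spin":0,"jaw":15},
    {"offset":[0,0,0],"spin":0,"jaw":15},
    {"offset":[0,0,0],"spin":0,"jaw":15}
  ]
}}

```text
clock: 15.45
eef_pos: [570.6, 124.2, 293.4]
eef_rot: [3.14, -0.001, 0.503]
wrist_force: [1.5, -5.9, 1.0]
finger_gap: 25.5
```

```bash
python3 f.py
```

```text
[ 1.5 -5.9  1. ] 25.528546529574978
pipe 313 mean [524.6 215.1  98.7] rect [524.5 208. ] [ 32.9 222.9] 30.1 pca -60.2 z [ 86.4  99.7 108.7]
header theta -31.299 b0 -129.4 217 rms 4.3 rmax 151.66162427546365
pipe 111 mean [477.2 285.6 100.5] rect [478.6 286.5] [28.4 33.4] 30.5 pca -58.8 z [ 91.  101.1 108.2]
at [570.6 124.2 293.4] yaw 28.8 j6 1.22 offset [42.6  0.2  8.1] spin -0.2 gap 25.4
at [570.6 124.2 293.4] yaw 28.8 j6 1.22 offset [-0.2  0.3  0.4] spin -0.2 gap 25.4
```

>>> {"op": "drive_tool", "data": {
  "rows": [
    {"offset":[0,0,0],"spin":0,"jaw":50},
    {"offset":[0,0,0],"spin":0,"jaw":50},
    {"offset":[0,0,0],"spin":0,"jaw":50},
    {"offset":[14,0,1],"spin":0,"jaw":50},
    {"offset":[0,0,0],"spin":0,"jaw":50}
  ]
}}

```text
clock: 16.05
eef_pos: [583.0, 132.1, 291.2]
eef_rot: [-3.141, -0.0, 0.504]
wrist_force: [0.4, 0.1, 0.3]
finger_gap: 49.9
```

```bash
python3 f.py; python3 - <<'E'
from d import *
c,w,h=look('wrist','w3'); header(w,h,(507.5,237.5,0),29)
a=cv2.imread('pics/x_side.png')[200:320,200:340]; cv2.imwrite('pics/v3.png',np.hstack([cv2.resize(a,(490,420)),cv2.resize(c['color'],(560,420))])[:, :])
cv2.imwrite('pics/v3.png',cv2.resize(cv2.imread('pics/v3.png'),(800,320)))
E
```

```text
[0.4 0.1 0.3] 49.86751022921993
pipe 305 mean [524.1 215.8  98.4] rect [524.5 207.9] [ 34.5 225.6] 30.1 pca -60.2 z [ 87.3  99.4 106.7]
header theta 0.134 b0 -130.2 108 rms 6.8 rmax 149.81925333420944
pipe 111 mean [477.2 285.5 101.4] rect [478.3 286.4] [27.  33.6] 31.9 pca -55.3 z [ 92.5 102.  106.7]
at [582.3 131.6 291.1] yaw 28.8 j6 1.23 offset [28.7  1.   5.7] spin -0.2 gap 49.9
at [582.3 131.6 291.1] yaw 28.8 j6 1.23 offset [-14.1   1.2  -1.9] spin -0.2 gap 49.9
pipe 4074 mean [535.2 194.7 100.3] rect [525.5 206.8] [ 29.6 222.1] 30.2 pca -59.9 z [ 91.8 101.6 104.2]
header theta 0.103 b0 -129.7 5050 rms 5.0 rmax 150.98537433812297
```

View pics/v3.png

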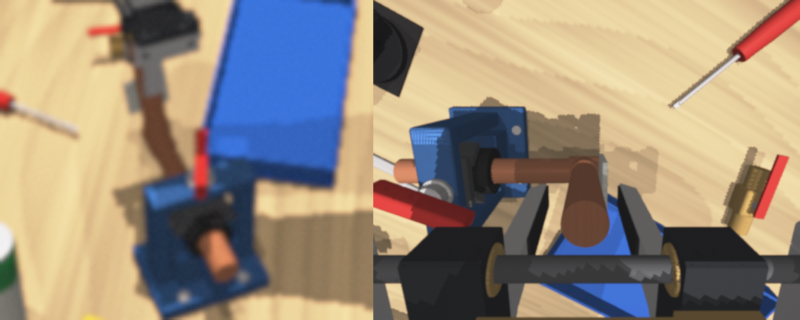

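>>> {"op": "drive_tool", "data": {
  "rows": [
    {"offset":[0,1,0],"spin":0,"jaw":10},
    {"offset":[0,0,0],"spin":0,"jaw":10},
    {"offset":[0,0,0],"spin":0,"jaw":10},
    {"offset":[0,0,0],"spin":0,"jaw":10},
    {"offset":[0,0,0],"spin":0,"jaw":10},
    {"offset":[0,0,0],"spin":0,"jaw":10},
    {"offset":[0,0,0],"spin":0,"jaw":10},
    {"offset":[-2,0,-0.3],"spin":0,"jaw":10},
    {"offset":[-2,0,-0.3],"spin":0,"jaw":10},
    {"offset":[-2,0,-0.2],"spin":0,"jaw":10},
    {"offset":[-2,0,-0.2],"spin":0,"jaw":10},
    {"offset":[-2,0,0],"spin":0,"jaw":10},
    {"offset":[-2,0,0],"spin":0,"jaw":10},
    {"offset":[-2,0,0],"spin":0,"jaw":10},
    {"offset":[0,0,0],"spin":0,"jaw":10},
    {"offset":[0,0,0],"spin":0,"jaw":10}
  ],
  "force": 45
}}

```text
clock: 17.8
eef_pos: [571.2, 124.2, 292.5]
eef_rot: [3.141, -0.003, 0.503]
wrist_force: [4.7, 1.5, -2.5]
finger_gap: 27.5
```

```bash
cat > g.py <<'E'
from d import *
y=np.radians(29); ex=np.array([np.cos(y),np.sin(y),0]); ey=np.array([-np.sin(y),np.cos(y),0])
def endcap(n,tag):
    c,w,h=look(n,tag); p=sel(w,h,(0,18),60,20,[400,0,200],[800,330,260]); q=p-np.array([507.5,237.5,0]); a,b,z=q@ex,q@ey,p[:,2]
    m=(abs(b+130)<20)&(abs(a)<60); a,b,z=a[m],b[m],z[m]; print(n,m.sum(),'zmax',np.percentile(z,[50,98]))
    t=z>np.percentile(z,98)-5
    k=cv2.minEnclosingCircle(np.c_[a,b][t].astype(np.float32)); print(n,'cap pts',t.sum(),'circle a,b',k,'theta~%.3f'%np.arcsin(k[0][0]/150))
s=manip.read_state(); print(s['wrist_force'],s['finger_gap'])
endcap('wrist','w4'); endcap('side','s4')
for n in ('side',):
    c,w,h=look(n,'x_'+n); header(w,h,(507.5,237.5,0),29)
plan([570.5,123.8,293],29)
E
python3 g.py
```

```text
[ 4.7  1.5 -2.5] 27.540717285741508
wrist 4492 zmax [239.2 241. ]
wrist cap pts 3168 circle a,b ((4.353641510009766, -130.18653869628906), 14.661004066467285) theta~0.029
side 55 zmax [223.8 241.5]
side cap pts 15 circle a,b ((13.836357116699219, -131.56016540527344), 13.121079444885254) theta~0.092
pipe 314 mean [524.9 215.1  98.5] rect [524.1 208.5] [ 31.8 222.8] 29.8 pca -60.0 z [ 86.9  99.4 107.8]
header theta 0.043 b0 -129.9 156 rms 4.5 rmax 149.61076458668407
at [571.2 124.2 292.4] yaw 28.8 j6 1.22 offset [-0.8 -0.  -0.6] spin -0.2 gap 27.6
```

>>> {"op": "drive_tool", "data": {
  "rows": [
    {"offset":[-2,0,0],"spin":0,"jaw":10},
    {"offset":[-2,0,0],"spin":0,"jaw":10},
    {"offset":[0,0,0],"spin":0,"jaw":10},
    {"offset":[0,0,0],"spin":0,"jaw":10},
    {"offset":[0,0,0],"spin":0,"jaw":10}
  ]
}}

```text
clock: 18.45
eef_pos: [567.8, 122.3, 292.5]
eef_rot: [3.141, -0.003, 0.503]
wrist_force: [5.1, 2.1, -2.4]
finger_gap: 27.5
```

```bash
python3 g.py
```

```text
[ 5.1  2.1 -2.4] 27.487554570310017
wrist 4568 zmax [239.3 240.9]
wrist cap pts 3186 circle a,b ((0.8345683813095093, -130.16102600097656), 14.670971870422363) theta~0.006
side 61 zmax [224.2 240.9]
side cap pts 17 circle a,b ((10.713661193847656, -131.7738037109375), 14.490275382995605) theta~0.071
pipe 309 mean [524.8 215.2  98.4] rect [524.5 207.8] [ 33. 225.] 29.7 pca -60.0 z [ 86.   99.4 106.9]
header theta 0.015 b0 -129.6 166 rms 4.5 rmax 150.16651018596977
at [567.8 122.3 292.5] yaw 28.8 j6 1.22 offset [ 3.1 -0.  -0.5] spin -0.2 gap 27.5
```

>>> {"op": "drive_tool", "data": {
  "rows": [
    {"offset":[0,0,0],"spin":0,"jaw":60},
    {"offset":[0,0,0],"spin":0,"jaw":60},
    {"offset":[0,0,0],"spin":0,"jaw":60},
    {"offset":[0,0,0],"spin":0,"jaw":60},
    {"offset":[0,0,-20],"spin":0,"jaw":60},
    {"offset":[0,0,-40],"spin":0,"jaw":60},
    {"offset":[0,0,-40],"spin":0,"jaw":60},
    {"offset":[1,-32,0],"spin":0,"jaw":60},
    {"offset":[1,-33,0],"spin":0,"jaw":60},
    {"offset":[1,-33,0],"spin":0,"jaw":60},
    {"offset":[0,-32,0],"spin":0,"jaw":60},
    {"offset":[0,0,0],"spin":-8.5,"jaw":60},
    {"offset":[0,0,0],"spin":-8.5,"jaw":60},
    {"offset":[0,0,0],"spin":-8.5,"jaw":60},
    {"offset":[0,0,0],"spin":-8.5,"jaw":60},
    {"offset":[0,0,0],"spin":-8.5,"jaw":60},
    {"offset":[0,0,0],"spin":-8.5,"jaw":60},
    {"offset":[0,0,0],"spin":-8.5,"jaw":60},
    {"offset":[0,0,0],"spin":-8.4,"jaw":60},
    {"offset":[0,0,0],"spin":0,"jaw":60}
  ]
}}

```text
clock: 20.6
eef_pos: [507.2, 237.3, 392.3]
eef_rot: [-3.141, 0.0, 1.691]
wrist_force: [-0.5, 0.2, -0.7]
finger_gap: 59.9
```

```bash
cat > e.py <<'E'
from g import *
c,w,h=look('wrist','w5')
rect('handle',sel(w,h,(172,8),140,60,[430,150,170],[580,310,215]))
plan([507.5,238,271],96.7)
E
python3 e.py
```

```text
[-0.5  0.2 -0.7] 59.9261326370598
wrist 472 zmax [215.1 240.8]
wrist cap pts 228 circle a,b ((-0.9889354705810547, -134.93228149414062), 12.68634033203125) theta~-0.007
side 75 zmax [230.5 240.8]
side cap pts 28 circle a,b ((6.0833916664123535, -127.77928161621094), 14.44804859161377) theta~0.041
pipe 315 mean [525.2 214.3  98.4] rect [526.2 210.4] [ 32.5 224.3] 28.2 pca -60.1 z [ 87.3  99.1 107.9]
header theta 0.011 b0 -129.4 173 rms 4.9 rmax 150.5252071951761
at [507.2 237.3 392.3] yaw 96.5 j6 0.26 offset [-119.9   50.1   99.4] spin 67.5 gap 59.9
handle 1322 mean [506.  240.9 193.1] rect [506.4 237.9] [12.4 79.2] 6.4 pca -83.3 z [191.4 193.4 194.7]
at [507.2 237.3 392.3] yaw 96.5 j6 0.26 offset [  0.7   0.4 121.3] spin -0.2 gap 59.8
```

>>> {"op": "drive_tool", "data": {
  "rows": [
    {"offset":[0,0,30],"spin":0,"jaw":60},
    {"offset":[0,0,30],"spin":0,"jaw":60},
    {"offset":[0,0,30],"spin":0,"jaw":50},
    {"offset":[0,0,20],"spin":0,"jaw":40},
    {"offset":[0,0,11],"spin":0,"jaw":40},
    {"offset":[0,0,0],"spin":0,"jaw":0},
    {"offset":[0,0,0],"spin":0,"jaw":0},
    {"offset":[0,0,0],"spin":0,"jaw":0},
    {"offset":[0,0,0],"spin":0,"jaw":0},
    {"offset":[0,0,0],"spin":0,"jaw":0},
    {"offset":[0,0,0],"spin":0,"jaw":0},
    {"offset":[0,0,0],"spin":0,"jaw":0},
    {"offset":[0,0,0],"spin":0,"jaw":0}
  ],
  "force": 60
}}

```text
clock: 22.1
eef_pos: [507.1, 237.4, 272.4]
eef_rot: [3.141, -0.0, 1.688]
wrist_force: [-4.7, -1.2, 6.8]
finger_gap: 12.7
```

>>> {"op": "drive_tool", "data": {
  "rows": [
    {"offset":[0,0,0],"spin":4,"jaw":0},
    {"offset":[0,0,0.1],"spin":4,"jaw":0},
    {"offset":[0,0,0.1],"spin":4,"jaw":0},
    {"offset":[0,0,0.1],"spin":4,"jaw":0},
    {"offset":[0,0,0.1],"spin":4,"jaw":0},
    {"offset":[0,0,0.1],"spin":4,"jaw":0},
    {"offset":[0,0,0.1],"spin":4,"jaw":0},
    {"offset":[0,0,0.1],"spin":4,"jaw":0},
    {"offset":[0,0,0.1],"spin":4,"jaw":0},
    {"offset":[0,0,0.1],"spin":4,"jaw":0},
    {"offset":[0,0,0.1],"spin":4,"jaw":0},
    {"offset":[0,0,0.1],"spin":4,"jaw":0},
    {"offset":[0,0,0.1],"spin":4,"jaw":0},
    {"offset":[0,0,0.1],"spin":4,"jaw":0},
    {"offset":[0,0,0.1],"spin":4,"jaw":0},
    {"offset":[0,0,0.1],"spin":4,"jaw":0},
    {"offset":[0,0,0.1],"spin":4,"jaw":0},
    {"offset":[0,0,0],"spin":2,"jaw":0},
    {"offset":[0,0,0],"spin":0,"jaw":0},
    {"offset":[0,0,0],"spin":0,"jaw":0}
  ]
}}

```text
clock: 24.1
eef_pos: [507.2, 237.3, 272.4]
eef_rot: [3.141, -0.002, 0.466]
wrist_force: [-9.8, -5.1, 19.7]
finger_gap: 12.7
```

>>> {"op": "drive_tool", "data": {
  "rows": [
    {"offset":[0,0,0],"spin":0,"jaw":50},
    {"offset":[0,0,0],"spin":0,"jaw":50},
    {"offset":[0,0,0],"spin":0,"jaw":50},
    {"offset":[0,0,-20],"spin":0,"jaw":60},
    {"offset":[0,0,-35],"spin":0,"jaw":94},
    {"offset":[0,0,-35],"spin":0,"jaw":94},
    {"offset":[0,0,-30],"spin":0,"jaw":94},
    {"offset":[0,0,0],"spin":0,"jaw":94}
  ]
}}

```text
clock: 24.9
eef_pos: [507.6, 237.5, 393.9]
eef_rot: [3.141, -0.006, 0.466]
wrist_force: [-0.1, 0.1, -0.1]
finger_gap: 72.8
```

```bash
cat > e2.py <<'E'
from g import *
c,w,h=look('wrist','w6')
rect('handle',sel(w,h,(172,8),140,60,[430,150,170],[580,310,215]))
c,w,h=look('top','t6')
rect('valve',sel(w,h,(0,30),100,40,[540,-190,8],[720,-50,60]));rect('lever',sel(w,h,(172,4),140,40,[540,-190,30],[720,-50,60]))
rect('union',sel(w,h,(0,30),120,40,[340,-450,8],[490,-320,60]))
for y in (np.radians(29),): print('label',570.5+18*np.sin(y))
E
python3 e2.py
```

```text
[-0.1  0.1 -0.1] 72.81744956244998
wrist 2071 zmax [239. 241.]
wrist cap pts 1268 circle a,b ((1.23050856590271, -129.59512329101562), 14.551375389099121) theta~0.008
side 138 zmax [227.9 241.4]
side cap pts 49 circle a,b ((2.691453218460083, -128.16610717773438), 14.310361862182617) theta~0.018
pipe 263 mean [520.7 222.6  97.8] rect [524.6 207.2] [ 33.7 226.2] 30.1 pca -59.7 z [ 86.5  98.7 106.8]
header theta 6.304 b0 -129.7 253 rms 3.8 rmax 150.72292594018222
at [507.1 237.3 388.6] yaw 26.7 j6 1.48 offset [  5.7 129.9  95.6] spin -2.3 gap 85.2
handle 1325 mean [509.8 238.5 193.3] rect [507.2 237.1] [79.8 12.2] 27.2 pca 27.2 z [191.7 193.4 194.7]
valve 369 mean [ 630.1 -118.4   36.8] rect [ 637.4 -117. ] [127.3  36.4] 20.3 pca 18.2 z [21.  33.9 52.5]
lever 100 mean [ 655.8 -111.4   48.8] rect [ 656.8 -111.2] [83.6 14.1] 18.0 pca 17.3 z [43.5 49.4 53.6]
union 245 mean [ 409.4 -334.    31.4] rect [ 414.8 -333.7] [104.3  30.1] 5.9 pca 9.5 z [24.2 31.3 38.7]
label 579.2265731644341
```

View pics/w6.png

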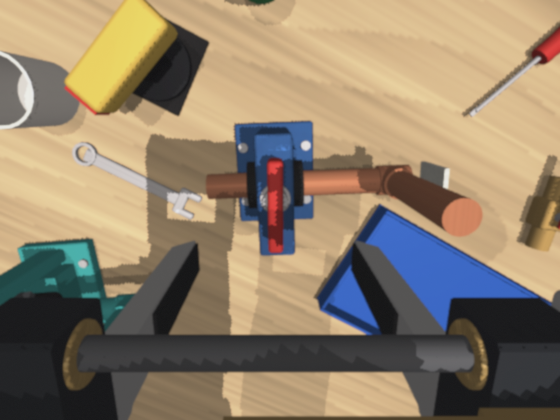

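```bash
python3 -c "
from h import *
plan([600,-121,330],17.6)"
```

```text
at [507.1 237.3 388.3] yaw 26.7 j6 1.48 offset [-78.  361.8  58.4] spin 9.1 gap 92.1
```

>>> {"op": "drive_tool", "data": {
  "rows": [
    {"offset":[-8,36,0],"spin":0,"jaw":94},
    {"offset":[-8,36,0],"spin":0,"jaw":94},
    {"offset":[-8,36,0],"spin":0,"jaw":94},
    {"offset":[-8,36,0],"spin":0,"jaw":94},
    {"offset":[-8,36,0],"spin":0,"jaw":94},
    {"offset":[-8,36,0],"spin":0,"jaw":94},
    {"offset":[-8,36,0],"spin":0,"jaw":94},
    {"offset":[-8,36,0],"spin":0,"jaw":94},
    {"offset":[-8,36,20],"spin":0,"jaw":94},
    {"offset":[-6,38,38],"spin":0,"jaw":94},
    {"offset":[0,0,0],"spin":4.5,"jaw":94},
    {"offset":[0,0,0],"spin":4.5,"jaw":94},
    {"offset":[0,0,0],"spin":0,"jaw":94},
    {"offset":[0,0,0],"spin":0,"jaw":94}
  ]
}}

```text
clock: 26.55
eef_pos: [599.4, -118.2, 334.1]
eef_rot: [-3.141, 0.001, 0.312]
wrist_force: [-0.9, -0.3, 0.6]
finger_gap: 93.9
```

```bash
cat > v.py <<'E'
from d import *
c,w,h=look('wrist','w7')
B=([540,-190],[720,-50])
lev=sel(w,h,(172,4),140,40,[*B[0],38],[*B[1],60]); body=sel(w,h,(12,28),100,40,[*B[0],8],[*B[1],44])
rect('lever',lev); rect('body',body); rect('bodytop',sel(w,h,(0,180),60,40,[*B[0],29],[*B[1],40]))
E
python3 v.py; python3 -c "
from h import *
plan([626,-121,101],17.6)"
```

```text
lever 1093 mean [ 657.1 -110.6   48.2] rect [ 655.4 -111.4] [87.6 12.6] 18.1 pca 17.9 z [46.9 48.2 49.4]
body 1549 mean [ 618.5 -122.5   29.6] rect [ 625.  -120.9] [100.   35.9] 18.1 pca 19.4 z [21.9 30.3 34.4]
bodytop 1003 mean [ 615.3 -123.5   32.3] rect [ 621.1 -122.1] [91.7 35.7] 17.6 pca 19.0 z [29.4 32.7 34.6]
at [ 599.4 -118.1  334.3] yaw 17.9 j6 1.00 offset [ 24.5  11.  233.3] spin 0.3 gap 93.7
```

View pics/w7.png

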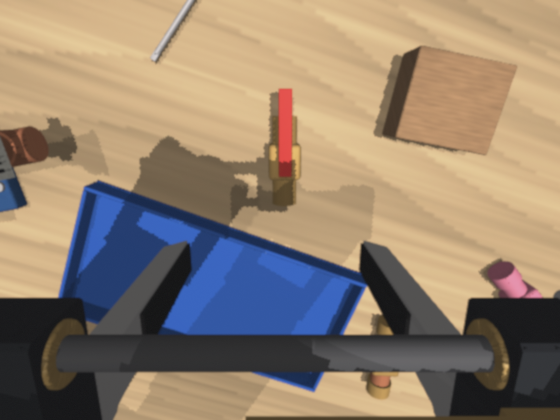

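>>> {"op": "drive_tool", "data": {
  "rows": [
    {"offset":[23.5,10.5,30],"spin":0,"jaw":94},
    {"offset":[0,0,40],"spin":0,"jaw":80},
    {"offset":[0,0,40],"spin":0,"jaw":70},
    {"offset":[0,0,40],"spin":0,"jaw":70},
    {"offset":[0,0,40],"spin":0,"jaw":70},
    {"offset":[0,0,25],"spin":0,"jaw":70},
    {"offset":[0,0,16],"spin":0,"jaw":70},
    {"offset":[0,0,0],"spin":0,"jaw":70},
    {"offset":[0,0,0],"spin":0,"jaw":20},
    {"offset":[0,0,0],"spin":0,"jaw":20},
    {"offset":[0,0,0],"spin":0,"jaw":20},
    {"offset":[0,0,0],"spin":0,"jaw":20},
    {"offset":[0,0,0],"spin":0,"jaw":20},
    {"offset":[0,0,0],"spin":0,"jaw":20},
    {"offset":[0,0,0],"spin":0,"jaw":20}
  ],
  "force": 25
}}

```text
clock: 28.1
eef_pos: [625.2, -121.2, 104.2]
eef_rot: [3.141, -0.001, 0.309]
wrist_force: [-1.3, 0.6, 6.4]
finger_gap: 35.9
```

>>> {"op": "drive_tool", "data": {
  "rows": [
    {"offset":[0,0,0],"spin":0,"jaw":20},
    {"offset":[0,0,-20],"spin":0,"jaw":20},
    {"offset":[0,0,-30],"spin":0,"jaw":20},
    {"offset":[0,0,-30],"spin":0,"jaw":20},
    {"offset":[0,0,0],"spin":0,"jaw":20}
  ]
}}

```text
clock: 28.6
eef_pos: [626.1, -121.4, 187.4]
eef_rot: [3.138, -0.005, 0.309]
wrist_force: [0.2, 0.3, -3.1]
finger_gap: 35.6
```

```bash
python3 -c "
from h import *
plan([440,-20,185],0)"
```

```text
at [ 626.1 -121.4  187.4] yaw 17.7 j6 1.01 offset [-146.4 -153.3    1.1] spin 17.7 gap 35.6
```

>>> {"op": "drive_tool", "data": {
  "rows": [
    {"offset":[-19.7,-20.9,0],"spin":0,"jaw":20},
    {"offset":[-19.7,-20.9,0],"spin":0,"jaw":20},
    {"offset":[-19.7,-20.9,0],"spin":0,"jaw":20},
    {"offset":[-19.7,-20.9,0],"spin":0,"jaw":20},
    {"offset":[-19.7,-20.9,0],"spin":0,"jaw":20},
    {"offset":[-19.7,-20.9,0],"spin":0,"jaw":20},
    {"offset":[-19.7,-20.9,0],"spin":0,"jaw":20},
    {"offset":[-19.7,-20.9,0],"spin":0,"jaw":20},
    {"offset":[0,0,0],"spin":7,"jaw":20},
    {"offset":[0,0,0],"spin":7,"jaw":20},
    {"offset":[0,0,0],"spin":6.7,"jaw":20},
    {"offset":[0,0,20],"spin":0,"jaw":20},
    {"offset":[0,0,20],"spin":0,"jaw":20},
    {"offset":[0,0,20],"spin":0,"jaw":20},
    {"offset":[0,0,12],"spin":0,"jaw":20},
    {"offset":[0,0,0],"spin":0,"jaw":20}
  ]
}}

```text
clock: 30.2
eef_pos: [423.3, -9.8, 110.0]
eef_rot: [-3.141, 0.003, -0.052]
wrist_force: [0.1, -0.3, -2.9]
finger_gap: 35.9
```

>>> {"op": "drive_tool", "data": {
  "rows": [
    {"offset":[0,0,4],"spin":0,"jaw":20},
    {"offset":[0,0,0],"spin":0,"jaw":20},
    {"offset":[0,0,0],"spin":0,"jaw":60},
    {"offset":[0,0,0],"spin":0,"jaw":60},
    {"offset":[0,0,0],"spin":0,"jaw":60},
    {"offset":[0,0,-20],"spin":0,"jaw":70},
    {"offset":[0,0,-40],"spin":0,"jaw":94},
    {"offset":[0,0,-40],"spin":0,"jaw":94},
    {"offset":[0,0,-40],"spin":0,"jaw":94},
    {"offset":[0,0,-40],"spin":0,"jaw":94},
    {"offset":[0,0,-40],"spin":0,"jaw":94},
    {"offset":[0,0,0],"spin":0,"jaw":94}
  ]
}}

```text
clock: 31.4
eef_pos: [424.9, -10.0, 332.5]
eef_rot: [3.141, -0.008, -0.052]
wrist_force: [-0.3, -0.2, -0.9]
finger_gap: 94.1
```

```bash
cat > u.py <<'E'
from d import *
for n in ('top','wrist'):
    c,w,h=look(n,'u_'+n)
    for nm,B in (('union',([300,-450],[500,-290])),('valve',([345,-90],[520,80]))):
        p=sel(w,h,(0,30),120,40,[*B[0],15],[*B[1],60])
        if len(p)>20: rect(n+' '+nm,p)
        p=sel(w,h,(12,28),120,40,[*B[0],15],[*B[1],45])
        if len(p)>20: rect(n+' brass '+nm,p)
plan([410,-333,300],10)
E
python3 u.py
```

```text
top union 316 mean [ 415.1 -330.2   30.8] rect [ 415.2 -331.7] [104.7  34.5] 15.6 pca 13.3 z [22.9 31.2 37.2]
top brass union 251 mean [ 415.  -330.    31.4] rect [ 415.2 -331.7] [104.7  34.5] 15.6 pca 13.1 z [23.3 32.1 37.4]
top valve 60 mean [405.2  -7.4  39. ] rect [403.2  -6.4] [26.5 28.8] 78.7 pca 18.9 z [31.2 38.  54.4]
top brass valve 52 mean [403.9  -7.   36.9] rect [403.2  -6.4] [26.5 28.8] 78.7 pca 30.9 z [31.2 37.2 42.7]
wrist union 1797 mean [ 419.3 -319.    26.5] rect [ 413.2 -320.2] [110.3  22. ] 6.7 pca 11.3 z [17.4 27.  33.9]
wrist brass union 1334 mean [ 420.3 -317.8   27.3] rect [ 413.2 -319.8] [110.3  22. ] 6.2 pca 10.9 z [17.4 28.1 34.2]
wrist valve 2382 mean [434.3 -10.9  43.8] rect [436.7 -11.3] [ 32.9 122.4] 86.5 pca -2.9 z [30.7 39.4 54. ]
wrist brass valve 1219 mean [416.2  -9.9  35.5] rect [424.2 -10.5] [32.9 97.3] 86.5 pca -2.3 z [30.1 35.7 39.4]
at [423.9  -9.9 327.8] yaw -3.0 j6 1.51 offset [  2.8 323.4  27.8] spin -13.0 gap 93.7
```

View pics/u_top.png

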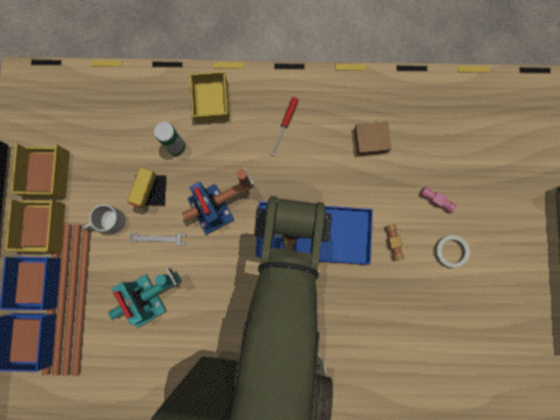

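>>> {"op": "drive_tool", "data": {
  "rows": [
    {"offset":[0,36,0],"spin":0,"jaw":94},
    {"offset":[0,36,0],"spin":0,"jaw":94},
    {"offset":[0,36,0],"spin":0,"jaw":94},
    {"offset":[0,36,0],"spin":0,"jaw":94},
    {"offset":[0,36,0],"spin":0,"jaw":94},
    {"offset":[0,36,0],"spin":0,"jaw":94},
    {"offset":[0,36,0],"spin":0,"jaw":94},
    {"offset":[0,36,0],"spin":0,"jaw":94},
    {"offset":[-10,36,0],"spin":0,"jaw":94},
    {"offset":[0,0,15],"spin":-8,"jaw":94},
    {"offset":[0,0,15],"spin":-8,"jaw":94},
    {"offset":[0,0,0],"spin":0,"jaw":94},
    {"offset":[0,0,0],"spin":0,"jaw":94}
  ]
}}

```text
clock: 32.8
eef_pos: [397.1, -332.8, 296.9]
eef_rot: [-3.14, 0.001, 0.223]
wrist_force: [0.9, 0.6, 0.1]
finger_gap: 94.0
```

```bash
cat > u2.py <<'E'
from d import *
c,w,h=look('wrist','u2')
p=sel(w,h,(0,30),110,40,[300,-450,8],[500,-250,60]); rect('all',p); rect('nut top',p[p[:,2]>31.5])
r=cv2.minAreaRect(p[:,:2].astype(np.float32))[0]
plan([*r,101],13)
E
python3 u2.py
```

```text
all 3108 mean [ 416.8 -331.7   30.3] rect [ 414.  -332.1] [109.5  34.4] 13.5 pca 13.3 z [23.3 31.3 34.3]
nut top 1510 mean [ 416.  -331.8   33.2] rect [ 414.1 -332.1] [109.2  34.3] 13.7 pca 13.0 z [31.7 33.2 34.6]
at [ 397.3 -332.8  297.6] yaw 12.8 j6 0.58 offset [ 16.5   3.1 196.6] spin -0.2 gap 94.0
```

View pics/u2.png

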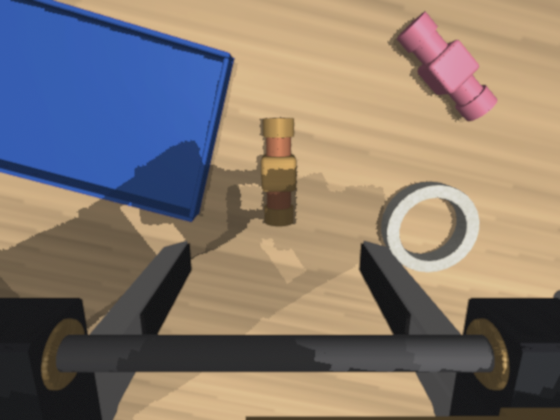

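>>> {"op": "drive_tool", "data": {
  "rows": [
    {"offset":[16.5,3,30],"spin":0,"jaw":80},
    {"offset":[0,0,40],"spin":0,"jaw":65},
    {"offset":[0,0,40],"spin":0,"jaw":65},
    {"offset":[0,0,40],"spin":0,"jaw":65},
    {"offset":[0,0,28],"spin":0,"jaw":65},
    {"offset":[0,0,15],"spin":0,"jaw":65},
    {"offset":[0,0,0],"spin":0,"jaw":65},
    {"offset":[0,0,0],"spin":0,"jaw":20},
    {"offset":[0,0,0],"spin":0,"jaw":20},
    {"offset":[0,0,0],"spin":0,"jaw":20},
    {"offset":[0,0,0],"spin":0,"jaw":20},
    {"offset":[0,0,0],"spin":0,"jaw":20},
    {"offset":[0,0,0],"spin":0,"jaw":20},
    {"offset":[0,0,0],"spin":0,"jaw":20}
  ],
  "force": 25
}}

```text
clock: 34.25
eef_pos: [414.2, -332.3, 105.4]
eef_rot: [3.141, -0.001, 0.227]
wrist_force: [-1.1, 2.0, 7.1]
finger_gap: 36.0
```

>>> {"op": "drive_tool", "data": {
  "rows": [
    {"offset":[0,0,0],"spin":0,"jaw":20},
    {"offset":[0,0,-20],"spin":0,"jaw":20},
    {"offset":[0,0,-30],"spin":0,"jaw":20},
    {"offset":[0,0,-30],"spin":0,"jaw":20},
    {"offset":[0,0,0],"spin":0,"jaw":20}
  ]
}}

```text
clock: 34.75
eef_pos: [414.8, -332.9, 188.1]
eef_rot: [3.137, -0.003, 0.227]
wrist_force: [0.3, 0.7, -3.6]
finger_gap: 35.8
```

```bash
python3 -c "
from h import *
plan([436,-145,185],-3)"
```

```text
at [ 414.8 -332.9  188.1] yaw 13.0 j6 0.60 offset [  63.  -178.3    2.4] spin 16.0 gap 35.8
```

>>> {"op": "drive_tool", "data": {
  "rows": [
    {"offset":[10.5,-29.7,0],"spin":0,"jaw":20},
    {"offset":[10.5,-29.7,0],"spin":0,"jaw":20},
    {"offset":[10.5,-29.7,0],"spin":0,"jaw":20},
    {"offset":[10.5,-29.7,0],"spin":0,"jaw":20},
    {"offset":[10.5,-29.7,0],"spin":0,"jaw":20},
    {"offset":[10.5,-29.7,0],"spin":0,"jaw":20},
    {"offset":[0,0,0],"spin":8,"jaw":20},
    {"offset":[0,0,0],"spin":8,"jaw":20},
    {"offset":[0,0,20],"spin":0,"jaw":20},
    {"offset":[0,0,20],"spin":0,"jaw":20},
    {"offset":[0,0,20],"spin":0,"jaw":20},
    {"offset":[0,0,13],"spin":0,"jaw":20},
    {"offset":[0,0,4],"spin":0,"jaw":20},
    {"offset":[0,0,0],"spin":0,"jaw":20}
  ]
}}

```text
clock: 36.15
eef_pos: [435.0, -144.0, 106.9]
eef_rot: [-3.141, 0.001, -0.052]
wrist_force: [0.8, 2.0, 1.4]
finger_gap: 35.8
```

>>> {"op": "drive_tool", "data": {
  "rows": [
    {"offset":[0,0,0],"spin":0,"jaw":60},
    {"offset":[0,0,0],"spin":0,"jaw":60},
    {"offset":[0,0,0],"spin":0,"jaw":60},
    {"offset":[0,0,-20],"spin":0,"jaw":70},
    {"offset":[0,0,-40],"spin":0,"jaw":94},
    {"offset":[0,0,-40],"spin":0,"jaw":94},
    {"offset":[0,0,-40],"spin":0,"jaw":94},
    {"offset":[0,0,-40],"spin":0,"jaw":94},
    {"offset":[0,0,-40],"spin":0,"jaw":94},
    {"offset":[0,0,0],"spin":0,"jaw":94}
  ]
}}

```text
clock: 37.15
eef_pos: [435.9, -144.7, 332.3]
eef_rot: [3.139, -0.008, -0.052]
wrist_force: [-0.0, -0.4, -0.2]
finger_gap: 93.7
```

```bash
cat > t.py <<'E'
from d import *
def tray(n):
    c,w,h=look(n,'t_'+n)
    p=sel(w,h,(0,30),120,40,[345,-260,10],[530,90,60])
    for nm,q in (('union',p[p[:,1]<-80]),('valve',p[p[:,1]>-60])): 
        if len(q)>20: rect(n+' '+nm,q)
E
python3 - <<'E'
from t import *
tray('wrist'); plan([556,429,400],73)
c,w,h=look('top','t8')
rect('scan',sel(w,h,(20,35),120,90,[450,330,110],[650,500,140]))
E
```

```text
wrist union 2282 mean [ 436.9 -144.5   35.8] rect [ 434.6 -144.4] [ 32.1 108.1] 86.7 pca -2.9 z [30.2 36.5 39.5]
wrist valve 2516 mean [435.1 -15.6  41.8] rect [436.3 -12.7] [ 33.  124.3] 86.8 pca -2.1 z [27.1 38.5 54. ]
at [ 435.5 -144.5  329.4] yaw -3.0 j6 1.22 offset [  90.8 -578.9  -71.1] spin -76.0 gap 94.0
scan 545 mean [555.4 425.2 124.7] rect [556.5 426.6] [ 45.1 106.2] 72.1 pca -16.5 z [119.5 124.8 129.1]
```

>>> {"op": "drive_tool", "data": {
  "rows": [
    {"offset":[0,0,-35],"spin":-8.3,"jaw":94},
    {"offset":[0,0,-30],"spin":-8.3,"jaw":94},
    {"offset":[0,0,0],"spin":-8.3,"jaw":94},
    {"offset":[0,0,0],"spin":-8.3,"jaw":94},
    {"offset":[0,0,0],"spin":-8.3,"jaw":94},
    {"offset":[0,0,0],"spin":-8.3,"jaw":94},
    {"offset":[0,0,0],"spin":-8.3,"jaw":94},
    {"offset":[0,0,0],"spin":-8.3,"jaw":94},
    {"offset":[0,0,0],"spin":-8.3,"jaw":94},
    {"offset":[0,0,0],"spin":-8.3,"jaw":94},
    {"offset":[0,0,0],"spin":-8.3,"jaw":94},
    {"offset":[0,0,0],"spin":-8.3,"jaw":94},
    {"offset":[0,0,0],"spin":-8.3,"jaw":94},
    {"offset":[0,0,0],"spin":-8.3,"jaw":94},
    {"offset":[0,0,0],"spin":-8.3,"jaw":94},
    {"offset":[0,0,0],"spin":-8.3,"jaw":94},
    {"offset":[0,0,0],"spin":-8.3,"jaw":94},
    {"offset":[0,0,0],"spin":-8.3,"jaw":94},
    {"offset":[0,0,0],"spin":-8.3,"jaw":94},
    {"offset":[0,0,0],"spin":-8.3,"jaw":94}
  ]
}}

```text
clock: 39.25
eef_pos: [435.1, -144.3, 390.7]
eef_rot: [3.141, -0.003, 2.851]
wrist_force: [0.1, -0.6, 0.9]
finger_gap: 93.8
```

>>> {"op": "drive_tool", "data": {
  "rows": [
    {"offset":[3.5,38.9,0],"spin":0,"jaw":94},
    {"offset":[3.5,38.9,0],"spin":0,"jaw":94},
    {"offset":[3.5,38.9,0],"spin":0,"jaw":94},
    {"offset":[3.5,38.9,0],"spin":0,"jaw":94},
    {"offset":[3.5,38.9,0],"spin":0,"jaw":94},
    {"offset":[3.5,38.9,0],"spin":0,"jaw":94},
    {"offset":[3.5,38.9,0],"spin":0,"jaw":94},
    {"offset":[3.5,38.9,0],"spin":0,"jaw":94},
    {"offset":[3.5,38.9,0],"spin":0,"jaw":94},
    {"offset":[3.5,38.9,0],"spin":0,"jaw":94},
    {"offset":[3.5,38.9,0],"spin":0,"jaw":94},
    {"offset":[3.5,38.9,0],"spin":0,"jaw":94},
    {"offset":[3.5,38.9,0],"spin":0,"jaw":94},
    {"offset":[3.5,38.9,0],"spin":0,"jaw":94},
    {"offset":[3.5,38.9,0],"spin":0,"jaw":94},
    {"offset":[0,0,0],"spin":0,"jaw":94},
    {"offset":[0,0,0],"spin":0,"jaw":94}
  ]
}}

```text
clock: 40.95
eef_pos: [555.5, 429.5, 389.6]
eef_rot: [-3.138, -0.002, 2.846]
wrist_force: [-0.7, -0.2, 0.7]
finger_gap: 94.1
```

```bash
cat > sc.py <<'E'
from d import *
c,w,h=look('wrist','sc1')
p=sel(w,h,(20,35),120,90,[450,330,112],[650,500,140]); rect('scan',p)
m=(h[...,2]<70)&np.all((w>[450,330,-1])&(w<[650,510,10]),-1); q=w[m]; print('pad pts',len(q),q[:,:2].min(0),q[:,:2].max(0)); r=cv2.minAreaRect(q[:,:2].astype(np.float32)); print(r)
r=cv2.minAreaRect(p[:,:2].astype(np.float32)); plan([*r[0],182],163)
c,w,h=look('top','t9'); 
p=sel(w,h,(0,30),120,40,[345,-260,10],[530,90,60]); rect('union',p[p[:,1]<-80]); rect('valve',p[p[:,1]>-60])
E
python3 sc.py
```

```text
scan 4178 mean [552.5 429.  124.3] rect [554.5 428. ] [ 43.5 106.9] 73.4 pca -17.1 z [122.3 124.4 125.8]
pad pts 1244 [514.4 383.5] [612.3 481.2]
((563.248291015625, 432.3717956542969), (97.60957336425781, 97.88077545166016), 89.83452606201172)
at [555.5 428.7 390.8] yaw 163.0 j6 -0.67 offset [  0.5  -0.5 208.8] spin 0.0 gap 94.1
union 277 mean [ 433.4 -142.8   36.8] rect [ 434.8 -143.2] [ 30.8 104.4] 89.4 pca -2.8 z [30.3 36.9 43.3]
valve 268 mean [428.3 -10.4  43.4] rect [436.9 -11.9] [ 29.8 119.7] 81.6 pca -2.9 z [31.  40.2 56.8]
```

View pics/sc1.png

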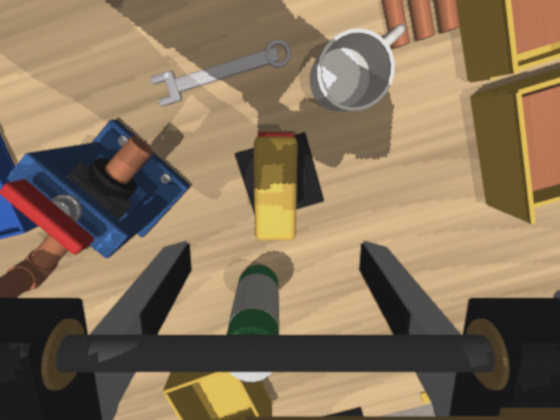

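>>> {"op": "drive_tool", "data": {
  "rows": [
    {"offset":[0,0,40],"spin":0,"jaw":94},
    {"offset":[0,0,40],"spin":0,"jaw":94},
    {"offset":[0,0,40],"spin":0,"jaw":94},
    {"offset":[0,0,40],"spin":0,"jaw":80},
    {"offset":[0,0,30],"spin":0,"jaw":80},
    {"offset":[0,0,18],"spin":0,"jaw":80},
    {"offset":[0,0,0],"spin":0,"jaw":80},
    {"offset":[0,0,0],"spin":0,"jaw":30},
    {"offset":[0,0,0],"spin":0,"jaw":30},
    {"offset":[0,0,0],"spin":0,"jaw":30},
    {"offset":[0,0,0],"spin":0,"jaw":30},
    {"offset":[0,0,0],"spin":0,"jaw":30},
    {"offset":[0,0,0],"spin":0,"jaw":30},
    {"offset":[0,0,0],"spin":0,"jaw":30}
  ],
  "force": 35
}}

```text
clock: 42.45
eef_pos: [555.4, 429.1, 185.1]
eef_rot: [3.141, 0.0, 2.845]
wrist_force: [-1.8, -0.7, 5.4]
finger_gap: 43.6
```

>>> {"op": "drive_tool", "data": {
  "rows": [
    {"offset":[0,0,-15],"spin":0,"jaw":30},
    {"offset":[0,0,-30],"spin":0,"jaw":30},
    {"offset":[0,0,-35],"spin":0,"jaw":30},
    {"offset":[0,0,-35],"spin":0,"jaw":30},
    {"offset":[0,0,-35],"spin":0,"jaw":30},
    {"offset":[0,0,-35],"spin":0,"jaw":30},
    {"offset":[0,0,-25],"spin":0,"jaw":30},
    {"offset":[0,0,0],"spin":0,"jaw":30}
  ]
}}

```text
clock: 43.25
eef_pos: [555.2, 429.1, 399.2]
eef_rot: [3.136, 0.004, 2.845]
wrist_force: [0.2, -0.1, -2.2]
finger_gap: 43.6
```

```bash
python3 -c "
from h import *
y=np.radians(29);n=np.array([np.sin(y),-np.cos(y)]);P=np.array([507.5,237.5])+n*(130+18+163);print(P)
s=manip.read_state();print(s['wrist_force'],s['joints'])
plan([*P,393],119)"
```

```text
[658.2757919  -34.50672892]
[ 0.19283546 -0.08484639 -2.16348681] [ 6.05736528e-01  6.31306771e-01  8.28313407e-01  3.39328615e-05
  1.67548555e+00 -6.68797543e-01]
at [555.2 429.1 399.2] yaw 163.0 j6 -0.67 offset [-233.9 -413.3    5. ] spin 44.0 gap 43.6
```

>>> {"op": "drive_tool", "data": {
  "rows": [
    {"offset":[-27.5,-33.2,-2],"spin":0,"jaw":30},
    {"offset":[-27.5,-33.2,0],"spin":0,"jaw":30},
    {"offset":[-27.5,-33.2,0],"spin":0,"jaw":30},
    {"offset":[-27.5,-33.2,0],"spin":0,"jaw":30},
    {"offset":[-27.5,-33.2,0],"spin":0,"jaw":30},
    {"offset":[-27.5,-33.2,0],"spin":0,"jaw":30},
    {"offset":[-9.8,-30.5,0],"spin":0,"jaw":30},
    {"offset":[-9.8,-30.5,0],"spin":0,"jaw":30},
    {"offset":[-9.8,-30.5,0],"spin":0,"jaw":30},
    {"offset":[-9.8,-30.5,0],"spin":0,"jaw":30},
    {"offset":[-9.8,-30.5,0],"spin":0,"jaw":30},
    {"offset":[-9.8,-30.5,0],"spin":0,"jaw":30},
    {"offset":[-9.8,-30.5,0],"spin":0,"jaw":30},
    {"offset":[0,0,0],"spin":7.4,"jaw":30},
    {"offset":[0,0,0],"spin":7.4,"jaw":30},
    {"offset":[0,0,0],"spin":7.3,"jaw":30},
    {"offset":[0,0,0],"spin":7.3,"jaw":30},
    {"offset":[0,0,0],"spin":7.3,"jaw":30},
    {"offset":[0,0,0],"spin":7.3,"jaw":30},
    {"offset":[0,0,0],"spin":0,"jaw":30}
  ]
}}

```text
clock: 45.25
eef_pos: [658.1, -33.8, 394.9]
eef_rot: [-3.14, -0.001, 2.075]
wrist_force: [-0.4, -0.3, -3.3]
finger_gap: 44.0
```

```bash
cat > lb.py <<'E'
from d import *
plan([658.3,-34.5,236],119)
y=np.radians(29); ex=np.array([np.cos(y),np.sin(y),0]); ey=np.array([-np.sin(y),np.cos(y),0]); O=np.array([507.5,237.5,0])
for n in ('wrist','side'):
    c,w,h=look(n,'lb_'+n); q=w-O; a,b,z=q@ex,q@ey,w[...,2]
    m=(abs(a)<30)&(b<-142)&(b>-165)&(abs(z-155)<30)&(h[...,1]<60)
    if m.sum()>5: print(n,'label',m.sum(),np.median(b[m]),np.percentile(a[m],[5,50,95]),np.percentile(z[m],[5,50,95]))
    p=sel(w,h,(20,35),120,90,[540,-150,100],[780,80,330]); 
    if len(p)>20: rect(n+' scan',p)
E
python3 lb.py
```

```text
at [658.1 -33.8 394.9] yaw 118.9 j6 -0.61 offset [ -0.9   0.1 158.9] spin -0.1 gap 44.0
wrist label 888 -147.9334458405612 [-23.1  -0.6  21.6] [131.6 154.5 170.6]
wrist scan 114 mean [662.5  -5.8 325.7] rect [655.3 -18.4] [51.  89.8] 47.4 pca -49.7 z [327.9 329.5 330. ]
side label 51 -144.31817822749463 [-20.7  17.1  24.2] [133.3 153.8 175.8]
side scan 40 mean [656.6   1.7 320. ] rect [648.2 -30.2] [107.3  41.9] 88.4 pca -88.5 z [305.2 323.1 329.9]
```

>>> {"op": "drive_tool", "data": {
  "rows": [
    {"offset":[-1,0,25],"spin":0,"jaw":30},
    {"offset":[0,0,30],"spin":0,"jaw":30},
    {"offset":[0,0,30],"spin":0,"jaw":30},
    {"offset":[0,0,30],"spin":0,"jaw":30},
    {"offset":[0,0,25],"spin":0,"jaw":30},
    {"offset":[0,0,14],"spin":0,"jaw":30},
    {"offset":[0,0,5],"spin":0,"jaw":30},
    {"offset":[0,0,0],"spin":0,"jaw":30},
    {"offset":[0,0,0],"spin":0,"jaw":30},
    {"offset":[0,0,0],"spin":0,"jaw":30}
  ]
}}

```text
clock: 46.35
eef_pos: [659.0, -34.8, 238.9]
eef_rot: [3.14, 0.001, 2.078]
wrist_force: [0.2, 0.4, -2.2]
finger_gap: 43.9
```

```bash
python3 lb.py; python3 -c "
import cv2
a=cv2.imread('pics/lb_side.png')[150:350,170:410];b=cv2.imread('pics/lb_wrist.png')
cv2.imwrite('pics/lb.png',cv2.hconcat([cv2.resize(a,(400,333)),cv2.resize(b,(400,333))]))"
```

```text
at [659.  -34.8 238.9] yaw 119.0 j6 -0.62 offset [ 0.6 -0.5  2.9] spin 0.0 gap 43.9
wrist scan 16601 mean [651.5 -21.8 178.9] rect [658.4 -34.3] [ 43.4 108. ] 28.9 pca -61.0 z [176.1 178.5 179.6]
side label 65 -144.47784356371713 [-21.3  17.7  25.6] [134.5 154.8 177.1]
side scan 274 mean [655.3 -22.2 176.2] rect [658.6 -29.4] [ 46.9 110. ] 24.0 pca -71.8 z [163.8 176.5 180.3]
```

View pics/lb.png

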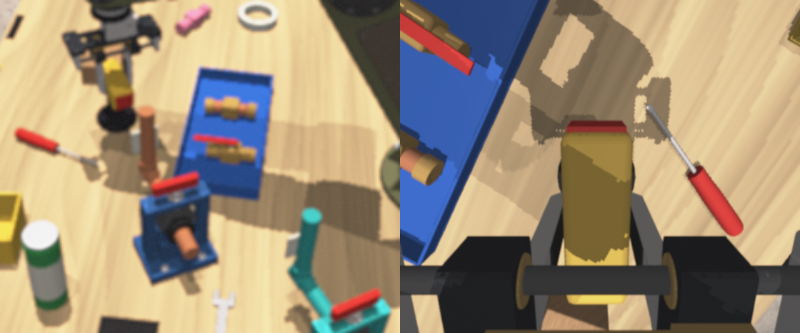

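>>> {"op": "drive_tool", "data": {
  "rows": [
    {"offset":[0,0,2.5]},
    {"offset":[0,0,0]},
    {"offset":[0,0,0]},
    {"offset":[0,0,0]},
    {"offset":[0,0,0]},
    {"offset":[0,0,0]},
    {"offset":[0,0,0]},
    {"offset":[0,0,0]},
    {"offset":[0,0,0]},
    {"offset":[0,0,0]},
    {"offset":[0,0,0]},
    {"offset":[0,0,0]},
    {"offset":[0,0,0]},
    {"offset":[0,0,0]},
    {"offset":[0,0,0]},
    {"offset":[0,0,0]},
    {"offset":[0,0,0]},
    {"offset":[0,0,0]},
    {"offset":[0,0,0]},
    {"offset":[0,0,0]}
  ]
}}

```text
validation failed for argument at $.ro...
```

>>> {"op": "drive_tool", "data": {
  "rows": [
    {"offset":[0,0,0]},
    {"offset":[0,0,0]},
    {"offset":[0,0,0]},
    {"offset":[0,0,0]},
    {"offset":[0,0,0]},
    {"offset":[0,0,0]},
    {"offset":[0,0,0]},
    {"offset":[0,0,0]},
    {"offset":[0,0,0]},
    {"offset":[0,0,0]}
  ]
}}

```text
validation failed for argument at $.ro...
```

>>> {"op": "drive_tool", "data": {
  "rows": [
    {"offset":[0,0,2.5],"spin":0,"jaw":30},
    {"offset":[0,0,0],"spin":0,"jaw":30},
    {"offset":[0,0,0],"spin":0,"jaw":30},
    {"offset":[0,0,0],"spin":0,"jaw":30},
    {"offset":[0,0,0],"spin":0,"jaw":30},
    {"offset":[0,0,0],"spin":0,"jaw":30},
    {"offset":[0,0,0],"spin":0,"jaw":30},
    {"offset":[0,0,0],"spin":0,"jaw":30},
    {"offset":[0,0,0],"spin":0,"jaw":30},
    {"offset":[0,0,0],"spin":0,"jaw":30},
    {"offset":[0,0,0],"spin":0,"jaw":30},
    {"offset":[0,0,0],"spin":0,"jaw":30},
    {"offset":[0,0,0],"spin":0,"jaw":30},
    {"offset":[0,0,0],"spin":0,"jaw":30}
  ]
}}

```text
clock: 47.85
eef_pos: [658.7, -34.7, 235.1]
eef_rot: [-3.142, 0.0, 2.077]
wrist_force: [-0.2, 1.1, -3.1]
finger_gap: 43.8
```

>>> {"op": "drive_tool", "data": {
  "rows": [
    {"offset":[0,0,0],"spin":0,"jaw":30},
    {"offset":[0,0,0],"spin":0,"jaw":30},
    {"offset":[0,0,0],"spin":0,"jaw":30},
    {"offset":[0,0,0],"spin":0,"jaw":30},
    {"offset":[0,0,0],"spin":0,"jaw":30},
    {"offset":[0,0,0],"spin":0,"jaw":30},
    {"offset":[0,0,0],"spin":0,"jaw":30},
    {"offset":[0,0,0],"spin":0,"jaw":30},
    {"offset":[0,0,0],"spin":0,"jaw":30},
    {"offset":[0,0,0],"spin":0,"jaw":30},
    {"offset":[0,0,0],"spin":0,"jaw":30},
    {"offset":[0,0,0],"spin":0,"jaw":30},
    {"offset":[0,0,0],"spin":0,"jaw":30},
    {"offset":[0,0,0],"spin":0,"jaw":30}
  ]
}}

```text
clock: 49.25
eef_pos: [658.7, -34.7, 235.1]
eef_rot: [-3.142, 0.0, 2.077]
wrist_force: [0.5, -0.1, -2.9]
finger_gap: 43.9
```

```bash
python3 -c "
from d import *
from g import *
"
```

```text
[ 0.5 -0.1 -2.9] 43.93471668542489Traceback (most recent call last):
  File "<string>", line 3, in <module>
    from g import *
  File "g.py", line 9, in <module>
    endcap('wrist','w4'); endcap('side','s4')
    ~~~~~~^^^^^^^^^^^^^^
  File "g.py", line 5, in endcap
    m=(abs(b+130)<20)&(abs(a)<60); a,b,z=a[m],b[m],z[m]; print(n,m.sum(),'zmax',np.percentile(z,[50,98]))
                                                                                ~~~~~~~~~~~~~^^^^^^^^^^^
    return _quantile_unchecked(
        a, q, axis, out, overwrite_input, method, keepdims, weights)
    return _ureduce(a,
                    func=_quantile_ureduce_func,
    ...<5 lines>...
                    overwrite_input=overwrite_input,
                    method=method)
    r = func(a, **kwargs)
    result = _quantile(arr,
                       quantiles=q,
    ...<2 lines>...
                       out=out,
                       weights=wgt)
    slices_having_nans = np.isnan(arr[-1, ...])
                                  ~~~^^^^^^^^^
IndexError: index -1 is out of bounds for axis 0 with size 0
```

>>> {"op": "drive_tool", "data": {
  "rows": [
    {"offset":[0,0,-25],"spin":0,"jaw":30},
    {"offset":[0,0,-35],"spin":0,"jaw":30},
    {"offset":[0,0,-35],"spin":0,"jaw":30},
    {"offset":[0,0,-35],"spin":0,"jaw":30},
    {"offset":[0,0,-35],"spin":0,"jaw":30},
    {"offset":[0,0,0],"spin":-7.4,"jaw":30},
    {"offset":[0,0,0],"spin":-7.4,"jaw":30},
    {"offset":[0,0,0],"spin":-7.3,"jaw":30},
    {"offset":[0,0,0],"spin":-7.3,"jaw":30},
    {"offset":[0,0,0],"spin":-7.3,"jaw":30},
    {"offset":[0,0,0],"spin":-7.3,"jaw":30},
    {"offset":[0,0,0],"spin":0,"jaw":30}
  ]
}}

```text
clock: 50.5
eef_pos: [658.7, -34.7, 400.1]
eef_rot: [-3.142, -0.0, 2.847]
wrist_force: [-0.2, -0.2, -3.4]
finger_gap: 43.7
```

>>> {"op": "drive_tool", "data": {
  "rows": [
    {"offset":[9.8,30.5,0],"spin":0,"jaw":30},
    {"offset":[9.8,30.5,0],"spin":0,"jaw":30},
    {"offset":[9.8,30.5,0],"spin":0,"jaw":30},
    {"offset":[9.8,30.5,0],"spin":0,"jaw":30},
    {"offset":[9.8,30.5,0],"spin":0,"jaw":30},
    {"offset":[9.8,30.5,0],"spin":0,"jaw":30},
    {"offset":[9.8,30.5,0],"spin":0,"jaw":30},
    {"offset":[27.5,33.2,0],"spin":0,"jaw":30},
    {"offset":[27.5,33.2,0],"spin":0,"jaw":30},
    {"offset":[27.5,33.2,0],"spin":0,"jaw":30},
    {"offset":[27.5,33.2,0],"spin":0,"jaw":30},
    {"offset":[27.5,33.2,0],"spin":0,"jaw":30},
    {"offset":[23,36,0],"spin":0,"jaw":30},
    {"offset":[0,0,0],"spin":0,"jaw":30},
    {"offset":[0,0,0],"spin":0,"jaw":30}
  ]
}}

```text
clock: 52.0
eef_pos: [560.6, 430.3, 399.6]
eef_rot: [-3.141, -0.0, 2.844]
wrist_force: [0.8, -0.5, -4.1]
finger_gap: 43.7
```

```bash
python3 -c "
from h import *
plan([562,431,188],163)"
```

```text
at [560.6 430.3 399.6] yaw 162.9 j6 -0.67 offset [ -1.2   1.2 211.6] spin -0.1 gap 43.7
```

>>> {"op": "drive_tool", "data": {
  "rows": [
    {"offset":[-1,1,30],"spin":0,"jaw":30},
    {"offset":[0,0,40],"spin":0,"jaw":30},
    {"offset":[0,0,40],"spin":0,"jaw":30},
    {"offset":[0,0,40],"spin":0,"jaw":30},
    {"offset":[0,0,30],"spin":0,"jaw":30},
    {"offset":[0,0,20],"spin":0,"jaw":30},
    {"offset":[0,0,8],"spin":0,"jaw":30},
    {"offset":[0,0,2],"spin":0,"jaw":30},
    {"offset":[0,0,1],"spin":0,"jaw":30},
    {"offset":[0,0,0],"spin":0,"jaw":30},
    {"offset":[0,0,0],"spin":0,"jaw":30}
  ]
}}

```text
clock: 53.1
eef_pos: [562.5, 430.3, 190.3]
eef_rot: [3.14, 0.001, 2.845]
wrist_force: [-0.7, 0.6, -3.4]
finger_gap: 44.0
```

>>> {"op": "drive_tool", "data": {
  "rows": [
    {"offset":[0,0,2],"spin":0,"jaw":30},
    {"offset":[0,0,1.5],"spin":0,"jaw":30},
    {"offset":[0,0,1],"spin":0,"jaw":30},
    {"offset":[0,0,0],"spin":0,"jaw":30},
    {"offset":[0,0,0],"spin":0,"jaw":30}
  ]
}}

```text
clock: 53.6
eef_pos: [562.3, 430.2, 185.1]
eef_rot: [3.141, 0.0, 2.845]
wrist_force: [-2.4, -2.0, 3.5]
finger_gap: 43.7
```

Contact felt; release and rise.

>>> {"op": "drive_tool", "data": {
  "rows": [
    {"offset":[0,0,0],"spin":0,"jaw":70},
    {"offset":[0,0,0],"spin":0,"jaw":80},
    {"offset":[0,0,0],"spin":0,"jaw":94},
    {"offset":[0,0,0],"spin":0,"jaw":94},
    {"offset":[0,0,-15],"spin":0,"jaw":94},
    {"offset":[0,0,-35],"spin":0,"jaw":94},
    {"offset":[0,0,-40],"spin":0,"jaw":94},
    {"offset":[0,0,-40],"spin":0,"jaw":94},
    {"offset":[0,0,-40],"spin":0,"jaw":94},
    {"offset":[0,0,-30],"spin":0,"jaw":94},
    {"offset":[0,0,0],"spin":0,"jaw":94},
    {"offset":[0,0,0],"spin":0,"jaw":94}
  ]
}}

```text
clock: 54.8
eef_pos: [562.1, 430.1, 385.5]
eef_rot: [3.141, 0.001, 2.845]
wrist_force: [1.1, 0.6, -1.2]
finger_gap: 93.9
```

```bash
sed -i 's/^s=manip.*//;s/^endcap.*//' g.py; sed -i '/^for n/,$d' g.py; python3 - <<'E'
from g import *
c,w,h=look('wrist','z_w')
rect('scan',sel(w,h,(20,35),120,90,[450,330,112],[650,520,140]))
q=w[(h[...,2]<70)&np.all((w>[450,330,-1])&(w<[650,510,10]),-1)]; print('pad',cv2.minAreaRect(q[:,:2].astype(np.float32)))
endcap('side','z_s')
c,w,h=look('top','z_t')
rect('handle',sel(w,h,(172,8),140,60,[430,150,165],[580,310,210])); header(w,h,(507.5,237.5,0),29)
p=sel(w,h,(0,30),120,40,[345,-260,10],[530,90,60]); rect('union',p[p[:,1]<-80]); rect('valve',p[p[:,1]>-60])
cv2.imwrite('pics/z.png',cv2.hconcat([cv2.resize(c['color'],(400,300)),cv2.resize(cv2.imread('pics/z_s.png'),(400,300))]))
E
```

```text
scan 4262 mean [558.7 430.5 124.3] rect [560.7 429.6] [ 43.6 106.3] 73.3 pca -17.1 z [122.3 124.4 125.8]
pad ((563.3970947265625, 432.29852294921875), (97.5673599243164, 97.44767761230469), 89.8690414428711)Traceback (most recent call last):
  File "<stdin>", line 5, in <module>
  File "g.py", line 5, in endcap
    m=(abs(b+130)<20)&(abs(a)<60); a,b,z=a[m],b[m],z[m]; print(n,m.sum(),'zmax',np.percentile(z,[50,98]))
                                                                                ~~~~~~~~~~~~~^^^^^^^^^^^
    return _quantile_unchecked(
        a, q, axis, out, overwrite_input, method, keepdims, weights)
    return _ureduce(a,
                    func=_quantile_ureduce_func,
    ...<5 lines>...
                    overwrite_input=overwrite_input,
                    method=method)
    r = func(a, **kwargs)
    result = _quantile(arr,
                       quantiles=q,
    ...<2 lines>...
                       out=out,
                       weights=wgt)
    slices_having_nans = np.isnan(arr[-1, ...])
                                  ~~~^^^^^^^^^
IndexError: index -1 is out of bounds for axis 0 with size 0
```

Scanner stands on the pad (2–4 mm off centre, top at 124 mm); the side view is blocked by the arm, so use the top view.

```bash
python3 - <<'E'
from g import *
c,w,h=look('top','z_t')
rect('handle',sel(w,h,(172,8),140,60,[430,150,165],[580,310,210])) if len(sel(w,h,(172,8),140,60,[430,150,165],[580,310,210]))>5 else print('handle hidden')
header(w,h,(507.5,237.5,0),29)
p=sel(w,h,(0,30),120,40,[345,-260,10],[530,90,60]); rect('union',p[p[:,1]<-80]); rect('valve',p[p[:,1]>-60])
E
```

```text
handle 128 mean [506.4 235.  193.6] rect [507.  235.4] [77.9 12.8] 28.0 pca 27.3 z [188.7 193.7 197.3]
pipe 385 mean [524.9 198.  101.2] rect [524.  204.8] [ 30.4 219.6] 28.0 pca -61.9 z [ 92.1 102.  107.4]
header theta 0.003 b0 -131.7 152 rms 4.5 rmax 154.64330134998707
union 276 mean [ 433.6 -142.9   36.3] rect [ 433.7 -143.1] [101.6  31.3] 1.4 pca -2.8 z [29.8 36.7 42.7]
valve 269 mean [428.  -10.4  43.7] rect [436.4 -12.3] [ 29.7 119.8] 79.8 pca -3.4 z [31.5 40.6 56.8]
```

View pics/z_t.png

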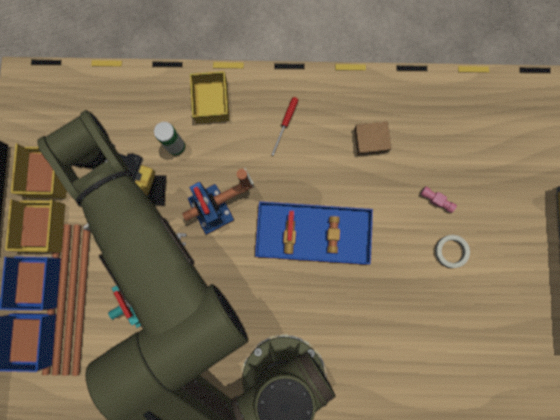

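The top view shows the valve (290,232) and union (333,234) in the tray. The branch is upright at (243,180), the scanner is under the gripper at (147,180), and the bystanders in view are in place. Handing in.

```bash
python3 -c "
from cell import manip
print(manip.sign_off())"
```

```text
the job is handed in; nothing more can be done
None
```

The job is done and handed in at about 55 s of the 210 s; sign-off gives no verdict.

- **Vice and header:** I backed the screw off by about 1.18 rad, turned the branch from about 0.75 rad to upright, and tightened the screw again. The last checks put the branch at about 0.00 to 0.01 rad. The handle is at 27.3°, slightly past the 28.9° where it started.
- **Fittings:** Only the valve and the union were on the bench, and both now lie in the blue tray. The union was knocked about 5 cm aside during the run, so I found it again before picking it up.
- **Scan:** I held the scanner still for about 2.8 s, squarely at the label from about 100 mm.
- **Scanner back on its pad:** It stands upright about 4 mm from the pad's centre.

**Checks that failed or disagreed:**
- On the first try the branch slipped in the grip and stopped at about 0.11 rad. I gripped it again harder and finished the turn.
- One coarse side-camera reading of the branch end gave up to 0.07 rad before clamping, while the closer views gave about 0.01 rad.
- The last side-camera check was blocked by the arm. The final check of vice and tray is from the top camera, and of the scanner from the wrist camera. The mug and the wrench were partly hidden by the arm, but the robot came near neither.

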